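# Assemble the nested glue pots on the warmer and click it on

### The job

Set up the cobbler's warmer: stand the large steel pot upright on the centre of the round plate, then stand the medium pot in it, then take the small pot from its sloping stand and stand it upright in the medium one, each let go and resting flat on the floor of the one around it. Last of all, turn the dial on the sloping console clockwise until it clicks over into its other position. Lower the pots into place rather than dropping them, and do not disturb the other things on the bench.

Things in the scene. Friction and masses are not known exactly. Their poses are not given: they have to be found in the camera images.
- pot_large: the largest and lowest plain steel pot, round, open on top: rim outer radius 75 mm, foot radius 68 mm, height 65 mm, wall 3 mm, floor 4 mm, about 420 g. Origin: centre of its underside; z out through the mouth, x to its only grip lug, an upright dark wooden block on the rim, 10 mm thick (radially), 34 mm wide, 28 mm above the rim. Stands upright on the bench.
- pot_large_lug (a point): grip point in the lug, 77 mm out along the pot's x and 83 mm up its z from the pot's origin (18 mm above the rim); axes as the pot's. Pinch across the lug's 10 mm thickness (along the pot's x).
- pot_medium: the middle plain steel pot, round, open on top: rim outer radius 59 mm, foot radius 53 mm, height 90 mm, wall 3 mm, floor 4 mm, about 320 g. Origin: centre of its underside; z out through the mouth, x to its only grip lug, an upright dark wooden block on the rim, 10 mm thick (radially), 34 mm wide, 28 mm above the rim. Stands upright on the bench.
- pot_medium_lug (a point): grip point in the lug, 61 mm out along the pot's x and 108 mm up its z from the pot's origin (18 mm above the rim); axes as the pot's. Pinch across the lug's 10 mm thickness (along the pot's x).
- pot_small: the narrowest and tallest plain steel pot, round, open on top: rim outer radius 44 mm, foot radius 40 mm, height 115 mm, wall 3 mm, floor 4 mm, about 220 g. Origin: centre of its underside; z out through the mouth, x to its only grip lug, an upright dark wooden block on the rim, 10 mm thick (radially), 34 mm wide, 28 mm above the rim. Starts on the stand, leaning 25 degrees, lug uphill.
- pot_small_lug (a point): grip point in the lug, 46 mm out along the pot's x and 133 mm up its z from the pot's origin (18 mm above the rim); axes as the pot's. Pinch across the lug's 10 mm thickness (along the pot's x).
- warmer: fixed grey bench warmer; base slab 22 mm high, x -95 to 95 mm, y -265 to 95 mm; origin on the bench below the centre of the round plate, z up. Console at y = -195 mm: 120 mm wide, 120 mm high, its upper face sloping 35 degrees down to -x, carrying the dial.
- plate (a point): centre of the top of the warmer's round dark steel plate, 80 mm radius, 30 mm above the bench; axes as the warmer's
- dial (a joint): angle of the dial (rad), 0 at off, growing as it turns clockwise seen from outside, end stop at 1.2 (69 degrees), which is on. A spring detent resists with about 0.1 N m up to its ridge at 0.6; beyond, the dial snaps over to 1.2 and stays
- dial_grip (a point): grip point on the dial's axis, in its black grip bar (62 mm long, 14 mm thick; the point is 13 mm below the bar's top, 29 mm above the dial's 60 mm wide disc and 42 mm above the console face). z is the dial's axis out of the sloping face (35 degrees from vertical), x along the bar, y across its thickness; turns with the dial
- stand: fixed wooden drip stand; origin on the bench under its middle, -x its low front. A board 130 mm long, 120 mm wide slopes up at 25 degrees to +x (its middle 65 mm, its top end about 93 mm high), with a lip 24 mm high along the low edge on which the small pot's foot rests
- jar: closed amber glass jar with black cap, 70 mm dia, 90 mm tall; origin under its centre
- hammer: hammer lying flat, 260 mm long, wooden handle; origin under its middle, x along the handle towards the head
- brush: brush lying flat, 200 mm long; origin under its middle, x towards the bristles
- spool: spool of blue thread standing up, 60 mm dia, 70 mm tall; origin under its centre
- tin: closed dark steel tin, 72 mm dia, 55 mm tall; origin under its centre
- last: wooden shoe last (foot form) lying on its sole, about 225 mm long, 80 mm tall; origin under its middle, x towards the toe
Mind the look-alikes: they are no part of the job. What is shaped like the pot_large but yellow is not meant.

How it is judged:
On the way, in this order (a step that is already met when the one before it is completed fails the run):
1. the large pot stands on the warmer's plate, let go (horizontal distance between pot_large and plate below 0.02 m and z of pot_large in the frame of plate between -0.006 and 0.006 m and angle between pot_large's own z axis and vertical below 0.1 rad and contact force between the fingers and pot_large below 0.5 N), for 0.2 s.
2. the medium pot stands in the large one, let go (horizontal distance between pot_large and plate below 0.02 m and z of pot_large in the frame of plate between -0.006 and 0.006 m and angle between each of pot_large, pot_medium's own z axis and vertical below 0.1 rad and horizontal distance between pot_medium and pot_large below 0.022 m and z of pot_medium in the frame of pot_large between -0.003 and 0.011 m and contact force between the fingers and pot_medium below 0.5 N), for 0.2 s.
3. the small pot stands in the medium one, let go (horizontal distance between pot_large and plate below 0.02 m and z of pot_large in the frame of plate between -0.006 and 0.006 m and angle between each of pot_large, pot_medium, pot_small's own z axis and vertical below 0.1 rad and horizontal distance between pot_medium and pot_large below 0.022 m and z of pot_medium in the frame of pot_large between -0.003 and 0.011 m and horizontal distance between pot_small and pot_medium below 0.022 m and z of pot_small in the frame of pot_medium between -0.003 and 0.011 m and contact force between the fingers and pot_small below 0.5 N), for 0.2 s.
4. the dial has clicked over (horizontal distance between pot_large and plate below 0.02 m and z of pot_large in the frame of plate between -0.006 and 0.006 m and angle between each of pot_large, pot_medium, pot_small's own z axis and vertical below 0.1 rad and horizontal distance between pot_medium and pot_large below 0.022 m and z of pot_medium in the frame of pot_large between -0.003 and 0.011 m and horizontal distance between pot_small and pot_medium below 0.022 m and z of pot_small in the frame of pot_medium between -0.003 and 0.011 m and value of joint dial above 1 rad), for 0.2 s.
At the end, for the whole second after the job is handed in: The large pot is upright (0.1 rad) within 20 mm of the plate's centre, the medium in it, the small in the medium, both upright, axes within 22 mm, origin at most 11 mm above the outer pot's underside; pots at rest; the dial past 1.0 rad (all of step 4 and linear speed of each of pot_large, pot_medium, pot_small below 0.02 m/s); the robot touches nothing.
It fails at once if a pot is dropped: it moves at over 0.5 m/s while the fingers do not hold it ((contact force between the fingers and pot_large below 0.1 N and linear speed of pot_large above 0.5 m/s) or (contact force between the fingers and pot_medium below 0.1 N and linear speed of pot_medium above 0.5 m/s) or (contact force between the fingers and pot_small below 0.1 N and linear speed of pot_small above 0.5 m/s)).
It fails at once if another thing on the bench is moved by more than 30 mm (distance of any of jar, hammer, brush, spool, tin, last from where it was at the start of the episode above 0.03 m).
It also fails if it takes over 72 s, if anything falls off the work surface, if the arm or the gripper's body presses on something with over 40 N, if the wrist force passes 120 N, or if a joint passes its speed limit or range.

### The arm

A 6-joint arm with a two-finger parallel gripper is mounted at the origin on the work surface. World frame = base frame: x ahead of the robot, y to its left, z up, the work surface at z = 0. Lengths are in m, angles in rad, forces in N, time in s.
With the tool pointing down it reaches from about 0.425 to 1.125 m from the base axis. Payload 14.9 kg.
Tool frame: the origin (TCP) lies between the finger pads; the fingertips stand 8 mm ahead of it and the grasp point (between the pads) lies 11 mm behind it (ctrl.tcp_to_tips is the distance from the TCP to the fingertips, in m); z points along the fingers, y is the line along which they close (so a half turn about z gives the same grasp; the last joint's range is limited). The gripper opens to 91 mm and grips with 3 to 60 N. Pads are 32 mm wide; open, the fingers measure 118 mm over their backs; the gripper's body (76 mm by 178 mm) begins 60 mm behind the grasp point.
Start: joints at [1.265, 0.379, 1.734, -0, 1.028, -0.033], TCP at [0.189, 0.674, 0.222] pointing down, gripper open.
Joint ranges: [-2.77, 2.77], [-0.74, 2.19], [0, 2.66], [-1.06, 4.2], [0.31, 2.87], [-3.08, 3.08]. Speed limits (rad/s): [1.89, 1.89, 2.39, 3.14, 3.14, 3.14].

### API

Orientations are given as a rotation vector (axis times angle).
In Python, from bench import ctrl gives the robot as it stands.
- The arm moves only by the tool send_rows, never from a script. Its argument "steps" is a list that holds one entry, the list of rows, each a list of 7 numbers: the opening, from 0 (shut) to 1 (fully open), then the shift along the tool's x, y, z in cm, then the turn, a rotation vector about the tool's x, y, z in rad. A call has 1 to 10 rows; each row shifts and turns the commanded pose from where the row before left it, along the tool's axes as they then stand; what a row does not reach is not made up. A row lasts 1/10 s, in which the tool goes at most 50 mm and 8.59 degrees, less where a joint would pass 70% of its speed; a pose out of reach is approached as far as the arm can. A call is refused whole if a number of a shift passes 5 or a number of a turn 0.15, either way. A call with a gripper value outside its range is refused whole. The fingers move at their own pace and stop on an object; "newtons" is the grip in N (left out, the last holds). Time passes only in rows, so rows that do not move let the fingers close. It gives the time, the measured TCP pose, the force, the opening and the grip force at its end, in the units of the state.
- ctrl.get_state(): the state, without advancing time (a new reading comes with each control period).
- ctrl.read_camera(name): name is "scene" or "side" or "wrist"; returns a dict with "frame" (400x640x3 uint8, red, green, blue), "intrinsics" (3x3 intrinsics, pixels), "R" (3x3) and "t" (3): a world point X has camera coordinates R X + t. Camera axes: x right, y down, z forward; pixel columns grow to the right and rows downward; lengths in m; the calibration is good to about 2 mm. The wrist camera is an equidistant fisheye: a pixel r from the principal point sees the ray r / f radians off the axis. A picture is of the moment at which its call begins. There is no depth.
- ctrl.job_done(): hands the job in; it is judged then, once.
Trained networks look in the newest picture that a camera, given by its name, has taken for a name from the list of things; names that differ only in an ending like _2 or _b are one class to them, and where a whole thing is asked for, a point or a joint stands for the part that bears it (a point fixed in the world has none). Each returns a list of dicts, best first, with "confidence" (0 to 1); they miss things now and then, are a little off and sometimes report something else, mostly with a low value. They report only what shows in the picture. A call takes as long as a camera call. They do not tell look-alikes from the thing itself.
- ctrl.boxes_of(camera, thing): "extent" ([left, top, width, height] in pixels, round what is visible of it).
- ctrl.landmark_of(camera, thing): "xy" ([column, row] in pixels: a listed point, or the origin of a listed thing).
The state is a dict: "time": time; "joints": joint angles; "joint_velocities": joint speeds; "effort": joint torques, N m; "tcp_pos": TCP position; "orientation": TCP orientation; "force": force on the tool from outside, world axes, zero at the start; "torque": the same for the moment, N m; "opening": finger opening in m; "gripper_force": force on a finger pad.
Only numpy, scipy, OpenCV 4.12 (cv2) and the standard library are available. Lean on these libraries where they do the work, as an engineer would, in place of code of your own. Each camera call takes 0.05 s, during which the arm holds its last target. There are 200 camera calls.

## Working session

There is one attempt and no reset: what is moved stays moved. The work goes in short steps, Python scripts to look and compute and a tool call to move; the robot and the scene stay as the last step left them, time stands still between calls to the robot, and variables do not carry over. Pictures are saved under pics/ and viewed, at most 10 in all, crops included, and the job is handed in when it is done.

Besides the shell and the picture viewer there is one more tool, called after "Call:" as name(argument=value, ...) on one line, values as JSON. send_rows: Moves the arm, as the interface text tells. Its arguments: {"type":"object","properties":{"steps":{"type":"array","items":{"type":"array","items":{"type":"array","items":{"type":"number"}}}},"newtons":{"type":"number"}},"required":["steps"]}

```bash
mkdir -p pics; ls; cat > h.py <<'E'
import numpy as np, cv2
from scipy.spatial.transform import Rotation as Rn
from bench import ctrl
def save(c,n):
    d=ctrl.read_camera(c); cv2.imwrite('pics/'+n,d['frame'][:,:,::-1]); return d
def ray(d,px,fish=False):
    K=np.array(d['intrinsics']);R=np.array(d['R']);t=np.array(d['t'])
    u=np.array([(px[0]-K[0,2])/K[0,0],(px[1]-K[1,2])/K[1,1]])
    if fish:
        r=np.linalg.norm(u); v=np.r_[u/max(r,1e-9)*np.sin(r),np.cos(r)]
    else: v=np.r_[u,1]
    v=R.T@v; return -R.T@t, v/np.linalg.norm(v)
def tri(rays):
    A=np.zeros((3,3));b=np.zeros(3)
    for o,v in rays:
        P=np.eye(3)-np.outer(v,v);A+=P;b+=P@o
    X=np.linalg.solve(A,b)
    return X,[round(1000*float(np.linalg.norm((np.eye(3)-np.outer(v,v))@(X-o))),1) for o,v in rays]
def plane(r,z):
    o,v=r; return o+v*(z-o[2])/v[2]
def proj(d,X,fish=False):
    K=np.array(d['intrinsics']);c=np.array(d['R'])@X+np.array(d['t'])
    if fish:
        h=np.hypot(c[0],c[1]);a=np.arctan2(h,c[2]);u=c[:2]/h*a
    else: u=c[:2]/c[2]
    return np.array([K[0,0]*u[0]+K[0,2],K[1,1]*u[1]+K[1,2]])
E
python3 - <<'E'
from h import *
D={c:save(c,f'{c}0.png') for c in('scene','side','wrist')}
a=[cv2.imread(f'pics/{c}0.png') for c in('scene','side','wrist')]
for c in D: print(c,(-D[c]['R'].T@D[c]['t']).round(3), D[c]['intrinsics'][0][0])
names='pot_large pot_large_lug pot_medium pot_medium_lug pot_small pot_small_lug warmer plate dial_grip stand jar hammer brush spool tin last'.split()
for n in names:
    L={c:ctrl.landmark_of(c,n) for c in D}
    print(n,{c:[(np.round(x['xy'],1).tolist(),round(x['confidence'],2)) for x in l[:3]] for c,l in L.items()})
    g=[ray(D[c],L[c][0]['xy'],c=='wrist') for c in('scene','side') if L[c]]
    if len(g)>1: print('   ',*[q if isinstance(q,list) else q.round(3) for q in tri(g)])
print(ctrl.get_state(), ctrl.tcp_to_tips)
E
```

```text
pics
scene [1.371 0.186 0.951] 380.5706501692959
side [0.464 1.111 1.138] 469.53612399290085
wrist [0.122 0.692 0.384] 309.70691628693146
pot_large {'scene': [([336.7, 205.6], 0.95), ([449.3, 198.0], 0.76), ([409.5, 230.4], 0.3)], 'side': [([336.9, 253.3], 0.68), ([361.7, 378.0], 0.58), ([291.8, 208.0], 0.48)], 'wrist': [([276.7, 297.0], 0.67)]}
    [0.426 0.174 0.012] [2.2, 2.2]
pot_large_lug {'scene': [([463.8, 230.5], 0.97), ([314.3, 201.5], 0.91)], 'side': [([326.0, 215.5], 0.82), ([360.9, 335.2], 0.76), ([281.3, 360.4], 0.62)], 'wrist': []}
    [0.581 0.428 0.287] [155.3, 155.3]
pot_medium {'scene': [([410.0, 229.7], 0.86)], 'side': [([301.8, 325.8], 0.95)], 'wrist': []}
    [0.515 0.423 0.   ] [6.5, 6.5]
pot_medium_lug {'scene': [([400.7, 209.0], 0.6), ([272.2, 239.2], 0.6)], 'side': [([300.8, 279.5], 0.61)], 'wrist': []}
    [0.528 0.367 0.12 ] [5.2, 5.2]
pot_small {'scene': [([172.0, 198.0], 0.95), ([174.4, 211.9], 0.22)], 'side': [([333.0, 102.3], 0.74), ([327.9, 131.1], 0.67), ([369.6, 156.1], 0.59)], 'wrist': []}
    [ 0.484 -0.393  0.135] [54.6, 54.6]
pot_small_lug {'scen
[... 1634 characters left out ...]
 'joints': array([ 1.26468831e+00,  3.78910053e-01,  1.73420597e+00,  4.55580865e-05,
        1.02850013e+00, -3.32565899e-02]), 'joint_velocities': array([ 2.18287043e-03, -7.44394700e-07,  1.49822803e-03,  4.99803961e-04,
        2.02428523e-03, -1.11685702e-03]), 'effort': array([-1.16173369e-04, -7.63683128e+01, -4.34737909e+01,  6.50877692e-02,
        3.89497087e-02, -1.12079118e-05]), 'tcp_pos': array([0.18860392, 0.67412205, 0.22192177]), 'orientation': array([-4.27296577e-01, -3.11235529e+00,  2.60208583e-05]), 'force': array([-0.22609324,  0.41642996, -0.43778408]), 'torque': array([-0.0159099 ,  0.12424784, -0.01995676]), 'gripper_force': 0.0, 'opening': 0.09164256657582213} 0.008
```

View images.

View pics/scene0.png

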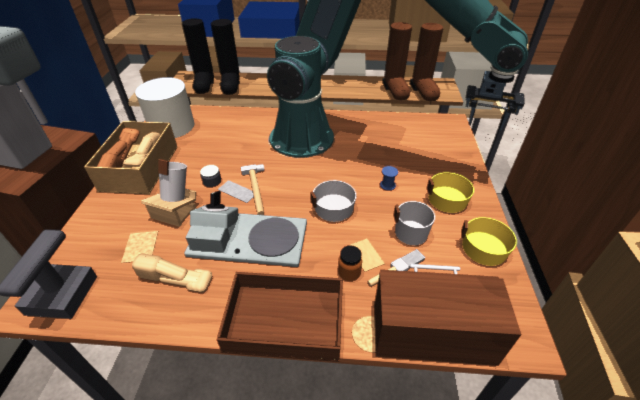

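View pics/side0.png

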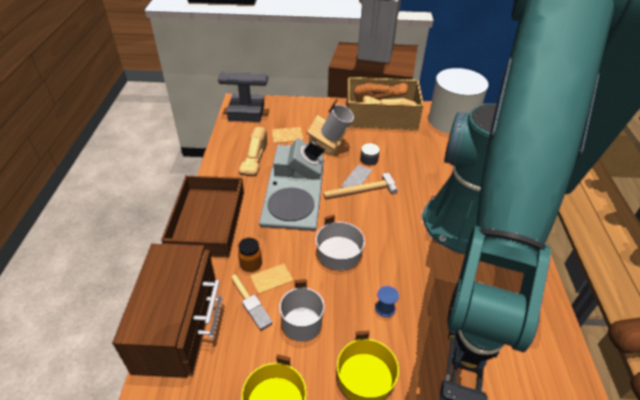

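```bash
cat >> h.py <<'E'
def pose(s=None):
    s=s or ctrl.get_state(); return np.array(s['tcp_pos']),Rn.from_rotvec(s['orientation'])
def plan(p,R=None,s=None):
    p0,R0=pose(s); print('shift cm',(R0.inv().apply(np.array(p)-p0)*100).round(2),'then turn',(R0.inv()*R).as_rotvec().round(3) if R is not None else '')
def down(yaw): # tool z down, y at world angle yaw
    y=np.array([np.cos(yaw),np.sin(yaw),0]);z=np.array([0,0,-1.]);return Rn.from_matrix(np.c_[np.cross(y,z),y,z])
E
python3 - <<'E'
from h import *
D={c:ctrl.read_camera(c) for c in('scene','side','wrist')}
for n,a,b in [('L',(314.3,201.5),(326,215.5)),('Lorigin',(336.7,205.6),(336.9,253.3)),('M',(400.7,209),(300.8,279.5))]:
    print(n,*tri([ray(D['scene'],a),ray(D['side'],b)]))
p,R=pose(); print(R.as_matrix().round(3))
d=D['wrist']; c=-d['R'].T@d['t']; print('cam in tool',R.inv().apply(c-p).round(3),'cam axis in tool',R.inv().apply(d['R'][2]).round(3))
lug=np.array([.435,.1,.2]); 
for y in(100,-80): plan(lug,down(np.radians(y)))
E
```

```text
L [0.47093008 0.09338182 0.08210477] [8.6, 8.6]
Lorigin [0.42623381 0.1735002  0.01188898] [2.2, 2.2]
M [0.52841526 0.36668706 0.11983541] [5.2, 5.2]
[[-0.963  0.269  0.   ]
 [ 0.269  0.963  0.   ]
 [-0.     0.    -1.   ]]
cam in tool [ 0.069 -0.    -0.162] cam axis in tool [-0.245 -0.001  0.969]
shift cm [-39.2  -48.65   2.19] then turn [ 0.     0.    -0.447]
shift cm [-39.2  -48.65   2.19] then turn [ 0.    -0.     2.694]
```

Call:
send_rows(steps=[[[1,-3,-3.2,-0.8,0,0,0],[1,-3,-3.2,-0.8,0,0,0],[1,-3,-3.2,-0.8,0,0,0],[1,-3,-3.2,-0.8,0,0,0],[1,-3,-3.2,-0.8,0,0,0],[1,-3,-3.2,-0.8,0,0,0],[1,-3,-3.2,-0.8,0,0,0],[1,-3,-3.2,-0.8,0,0,0],[1,-3,-3.2,-0.8,0,0,0],[1,-3,-3.2,-0.8,0,0,0]]])

```text
time: 3.7
tcp_pos: [0.3918, 0.2835, 0.3025]
orientation: [0.427, 3.112, 0.001]
force: [0.7, 1.1, -0.1]
opening: 0.0915
gripper_force: 0.0
```

Call:
send_rows(steps=[[[1,-3,-3.2,-0.8,0,0,0],[1,-3,-3.2,-0.8,0,0,0],[1,-3,-3.2,-0.8,0,0,0],[1,0,0,0,0,0,-0.124],[1,0,0,0,0,0,-0.124],[1,0,0,0,0,0,-0.124],[1,0,0,0,0,0,-0.124],[1,0,0,0,0,0,-0.124],[1,0,0,0,0,0,0],[1,0,0,0,0,0,0]]])

```text
time: 4.7
tcp_pos: [0.4521, 0.1684, 0.326]
orientation: [-0.537, 3.095, 0.0]
force: [-0.0, -0.5, -0.4]
opening: 0.0913
gripper_force: 0.0
```

```bash
python3 - <<'E'
from h import *
d=save('wrist','w1.png'); np.savez('w1.npz',**{k:d[k] for k in('R','t','intrinsics')})
print(pose()[0],(-d['R'].T@d['t']).round(3))
for n,z in [('pot_large',0),('pot_large_lug',.083),('pot_medium',0),('pot_medium_lug',.108),('plate',.03),('warmer',0),('dial_grip',.13),('pot_small_lug',.19),('stand',0),('spool',0)]:
    for x in ctrl.landmark_of('wrist',n)[:3]: print(n,round(x['confidence'],2),np.round(x['xy'],1),plane(ray(d,x['xy'],True),z).round(4))
E
```

```text
[0.45208223 0.16844462 0.32600211] [0.387 0.145 0.488]
pot_large 0.76 [531.  180.6] [0.3387 0.5622 0.    ]
pot_large 0.58 [319.8 140. ] [0.4182 0.1597 0.    ]
pot_large_lug 0.93 [261.3 151.3] [0.4525 0.0891 0.083 ]
pot_large_lug 0.65 [529.1 189. ] [0.3604 0.4943 0.083 ]
pot_medium 0.68 [300.3 289.9] [0.6824 0.2171 0.    ]
pot_medium 0.67 [431.8 243.8] [0.5193 0.4099 0.    ]
plate 0.96 [178.2 205.5] [ 0.5909 -0.0271  0.03  ]
warmer 0.75 [183.8 198.3] [ 0.5875 -0.0307  0.    ]
warmer 0.48 [ 70.5 132.9] [ 0.5494 -0.3214  0.    ]
warmer 0.33 [105.1  13.4] [ 0.3055 -0.3108  0.    ]
stand 0.93 [51.2 92.2] [ 0.4827 -0.4088 -0.    ]
stand 0.36 [452.8 110.7] [0.2918 0.3492 0.    ]
spool 0.62 [455.8 107.2] [0.284  0.3523 0.    ]
```

View pics/w1.png

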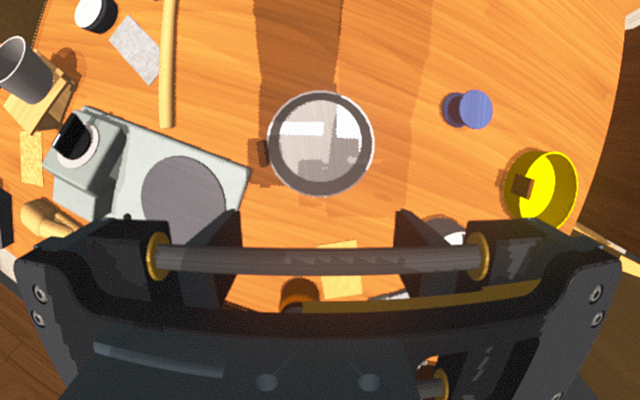

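```bash
python3 - <<'E'
from h import *
d=dict(np.load('w1.npz')); s=ctrl.read_camera('scene'); sd=ctrl.read_camera('side')
im=cv2.imread('pics/w1.png')
e=plane(ray(d,(321,143.5),True),.065); print('rim centre',e)
for q in[(267,143),(375,143),(321,91),(321,196)]:
    X=plane(ray(d,q,True),.065); print(q,X.round(4))
W=ray(d,(261.3,151.3),True)
print(tri([W,ray(s,(314.3,201.5))]),tri([W,ray(sd,(329,217))]))
for c,k in(('scene',s),('side',sd)):
    for n in('pot_large_lug','plate'): print(c,n,[(np.round(x['xy'],1),round(x['confidence'],2)) for x in ctrl.landmark_of(c,n)[:3]])
P=ray(d,(178.2,205.5),True); print('plate',tri([P,ray(s,(272.6,234.2)),ray(sd,(290,203))]))
E
```

```text
rim centre [0.41803662 0.16095912 0.065     ]
(267, 143) [0.4418 0.0906 0.065 ]
(375, 143) [0.3915 0.2306 0.065 ]
(321, 91) [0.3504 0.1367 0.065 ]
(321, 196) [0.4876 0.186  0.065 ]
(array([0.45636039, 0.09136034, 0.05927301]), [5.5, 5.5]) (array([0.45489093, 0.08829459, 0.08052419]), [2.0, 2.0])
scene pot_large_lug [(array([464.3, 227.4]), 0.97), (array([431.4, 181.5]), 0.95), (array([312., 199.]), 0.85)]
scene plate [(array([274.3, 233.1]), 0.65)]
side pot_large_lug [(array([282.1, 359.6]), 0.97), (array([361.7, 335.2]), 0.93), (array([327.9, 216.9]), 0.7)]
side plate [(array([291.6, 204.8]), 0.71)]
plate (array([ 0.58925836, -0.0246397 ,  0.03024669]), [2.5, 2.9, 4.4])
```

Call:
send_rows(steps=[[[1,0.63,-1.83,4.4,0,0,0],[1,0.63,-1.83,4.4,0,0,0],[1,0.63,-1.83,4.4,0,0,0],[1,0.63,-1.83,4.4,0,0,0],[1,0,0,0,0,0,-0.117],[1,0,0,0,0,0,0],[1,0,0,0,0,0,0]]])

```text
time: 6.25
tcp_pos: [0.4539, 0.0912, 0.1505]
orientation: [-0.718, 3.057, -0.0]
force: [0.2, 0.6, 1.4]
opening: 0.0911
gripper_force: 0.0
```

```bash
python3 - <<'E'
from h import *
d=save('wrist','w2.png')
print(pose()[0])
for x in ctrl.landmark_of('wrist','pot_large_lug')[:2]:
    r=ray(d,x['xy'],True); print(x,plane(r,.083),tri([r,ray(dict(np.load('w1.npz')),(261.3,151.3),True)]))
for dx,dy in((0,0),(6,0),(0,6)):pass
print('expected px of lug',proj(d,np.array([.453,.091,.083]),True),'gap',proj(d,pose()[0],True))
plan([.453,.091,.075],down(np.radians(116.4)))
E
```

```text
[0.45405517 0.09135787 0.15079927]
{'xy': [559.5, 388.1], 'confidence': 0.88} [0.55553138 0.56784728 0.083     ] (array([0.41506248, 0.11841878, 0.2867689 ]), [4.5, 4.5])
{'xy': [623.0, 272.8], 'confidence': 0.67} [0.35735435 0.5045516  0.083     ] (array([0.4033336 , 0.11537165, 0.28765421]), [16.0, 16.0])
expected px of lug [317.9139268  207.67250626] gap [317.78085678 243.76988068]
shift cm [0.13 0.01 7.59] then turn [-0.001  0.002  0.002]
```

View pics/w2.png

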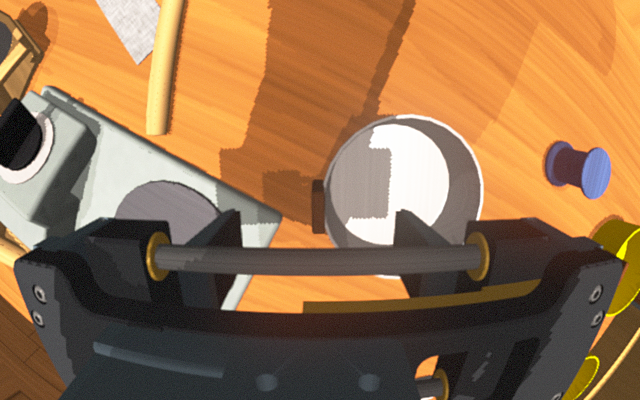

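Call:
send_rows(steps=[[[1,0,0,3,0,0,0],[1,0.1,0,3,0,0,0],[1,0,0,1.5,0,0,0],[0,0,0,0,0,0,0],[0,0,0,0,0,0,0],[0,0,0,0,0,0,0],[0,0,0,0,0,0,0],[0,0,0,0,0,0,0]]], newtons=40)

```text
time: 7.15
tcp_pos: [0.4529, 0.0907, 0.0757]
orientation: [-0.722, 3.056, -0.0]
force: [0.1, 0.3, -0.4]
opening: 0.0542
gripper_force: 0.0
```

```bash
python3 - <<'E'
from h import *
p,R=pose(); s=ctrl.get_state(); print(p,s['opening'],s['gripper_force'],R.apply([0,1,0]))
E
```

```text
[0.45288852 0.0906534  0.07565111] 0.05416746515319553 0.0 [-4.47549119e-01  8.94259253e-01 -4.17523213e-04]
```

Call:
send_rows(steps=[[[0,0,0,0,0,0,0],[0,0,0,0,0,0,0],[0,0,0,0,0,0,0],[0,0,0,0,0,0,0],[0,0,0,0,0,0,0],[0,0,0,0,0,0,0],[0,0,0,-1,0,0,0],[0,0,0,-2,0,0,0],[0,0,0,-2,0,0,0],[0,0,0,-1,0,0,0]]])

```text
time: 8.15
tcp_pos: [0.4529, 0.0906, 0.1367]
orientation: [-0.722, 3.056, -0.0]
force: [0.0, 0.0, -4.1]
opening: 0.0099
gripper_force: 40.0
```

```bash
python3 - <<'E'
from h import *
d=save('wrist','w3.png')
print(pose()[0],ctrl.get_state()['opening'],ctrl.get_state()['gripper_force'],ctrl.get_state()['force'])
d=ctrl.read_camera('wrist')
for x in ctrl.landmark_of('wrist','plate')[:1]: print(x,plane(ray(d,x['xy'],True),.03))
E
```

```text
[0.45343444 0.09071036 0.1374355 ] 0.009795781610810642 40.00909745693207 [ 1.73205356  0.0947831  -2.16741   ]
{'xy': [164.0, 258.6], 'confidence': 0.71} [ 0.58778596 -0.02383498  0.03      ]
```

View pics/w3.png

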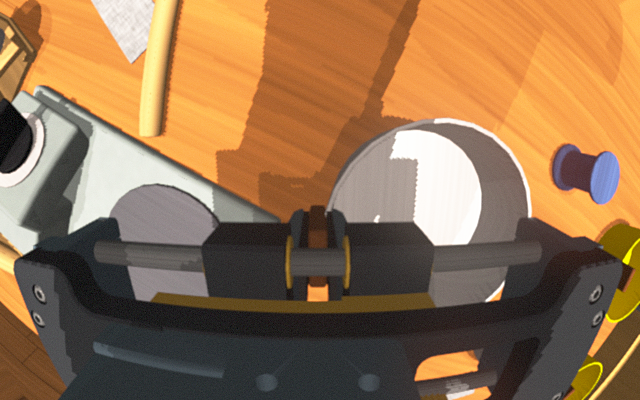

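Call:
send_rows(steps=[[[0,-0.9,-2,0,0,0,0],[0,-0.9,-3,0,0,0,0],[0,-0.9,-3,0,0,0,0],[0,-0.9,-3.2,0,0,0,0],[0,-0.9,-3.2,0,0,0,0],[0,-0.9,-3.2,0,0,0,0],[0,-0.9,-3,0,0,0,0],[0,-0.8,-2,0,0,0,0],[0,0,-1.5,0,0,0,0],[0,0,0,0,0,0,0]]])

```text
time: 9.3
tcp_pos: [0.6237, -0.0943, 0.1338]
orientation: [0.721, -3.057, -0.001]
force: [-1.7, -0.3, -5.4]
opening: 0.0096
gripper_force: 40.0
```

Call:
send_rows(steps=[[[0,0,0,1,0,0,0],[0,0,0,1,0,0,0],[0,0,0,0.5,0,0,0],[0,0,0,0.2,0,0,0],[0,0,0,0.1,0,0,0],[0,0,0,0,0,0,0]]])

```text
time: 9.9
tcp_pos: [0.6238, -0.093, 0.107]
orientation: [-0.723, 3.057, -0.0]
force: [0.7, -0.1, -3.9]
opening: 0.0097
gripper_force: 40.0
```

```bash
python3 - <<'E'
from h import *
p,R=pose(); s=ctrl.get_state(); print(p,s['force'], 'pot centre',p-.077*np.array([.4475,-.8943,0]))
d=ctrl.read_camera('side');print(ctrl.landmark_of('side','pot_large')[:4])
E
```

```text
[ 0.62384781 -0.09299301  0.10700588] [ 0.68004267 -0.07948111 -3.9145114 ] pot centre [ 0.58939031 -0.02413191  0.10700588]
[{'xy': [288.4, 202.0], 'confidence': 0.96}, {'xy': [364.7, 377.4], 'confidence': 0.63}]
```

Call:
send_rows(steps=[[[0,0,0,0.1,0,0,0],[0,0,0,0.1,0,0,0],[0,0,0,0,0,0,0],[0.5,0,0,0,0,0,0],[0.5,0,0,0,0,0,0],[0.5,0,0,0,0,0,0],[0.5,0,0,0,0,0,0],[0.5,0,0,0,0,0,0],[0.5,0,0,-2,0,0,0],[0.5,0,0,-3,0,0,0]]])

```text
time: 11.0
tcp_pos: [0.6227, -0.0929, 0.154]
orientation: [0.722, -3.054, -0.002]
force: [0.6, -0.5, 0.3]
opening: 0.0454
gripper_force: 0.0
```

Call:
send_rows(steps=[[[1,0,0,-4,0,0,0],[1,0,0,-4,0,0,0],[1,0,0,-4,0,0,0],[1,0,0,0,0,0,0]]])

```text
time: 11.4
tcp_pos: [0.6262, -0.0936, 0.2809]
orientation: [-0.721, 3.05, -0.005]
force: [0.2, -0.1, 0.3]
opening: 0.0747
gripper_force: 0.0
```

```bash
python3 - <<'E'
from h import *
d=save('wrist','w4.png'); s=ctrl.get_state(); print(pose()[0])
for n,z in [('pot_large_lug',.113),('dial_grip',.13),('pot_medium_lug',.108),('pot_small_lug',.2),('pot_medium',0)]:
    for x in ctrl.landmark_of('wrist',n)[:2]: print(n,round(x['confidence'],2),np.round(x['xy'],1),plane(ray(d,x['xy'],True),z).round(4))
np.savez('w4.npz',**{k:d[k] for k in('R','t','intrinsics')})
p,R=pose(); y=R.apply([0,1,0]); print(y)
plan([.53,.345,.30],down(np.radians(105)))
E
```

```text
[ 0.62507771 -0.09335321  0.27787881]
pot_large_lug 0.92 [316.4 179.7] [ 0.6257 -0.0963  0.113 ]
pot_large_lug 0.56 [611.6 287.4] [0.551  0.4979 0.113 ]
dial_grip 0.74 [261.9  37.5] [ 0.5147 -0.2133  0.13  ]
pot_medium_lug 0.94 [590.8 248.9] [0.521  0.3583 0.108 ]
pot_medium_lug 0.59 [263.9  37. ] [ 0.5099 -0.2178  0.108 ]
pot_medium 0.61 [566.6 233.8] [0.5156 0.4043 0.    ]
[-0.44771582  0.89417491  0.00133193]
shift cm [-11.28  43.34  -2.62] then turn [ 0.001 -0.002  0.202]
```

View pics/w4.png

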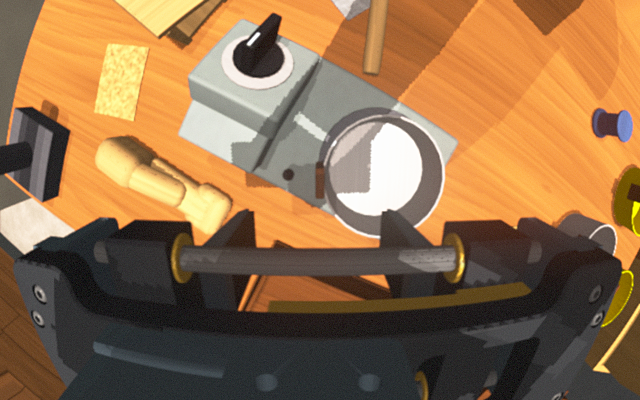

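Call:
send_rows(steps=[[[1,-0.94,3.6,-0.2,0,0,0],[1,-0.94,3.6,-0.2,0,0,0],[1,-0.94,3.6,-0.2,0,0,0],[1,-0.94,3.6,-0.2,0,0,0],[1,-0.94,3.6,-0.2,0,0,0],[1,-0.94,3.6,-0.2,0,0,0],[1,-0.94,3.6,-0.2,0,0,0],[1,-0.94,3.6,-0.2,0,0,0],[1,-0.94,3.6,-0.2,0,0,0],[1,-0.94,3.6,-0.2,0,0,0]]])

```text
time: 12.7
tcp_pos: [0.5458, 0.2722, 0.2939]
orientation: [0.722, -3.056, 0.001]
force: [0.1, 0.2, -0.3]
opening: 0.0911
gripper_force: 0.0
```

Call:
send_rows(steps=[[[1,-0.94,3.6,-0.2,0,0,0],[1,-0.94,3.6,-0.2,0,0,0],[1,0,0,0,0,0,0.1],[1,0,0,0,0,0,0.1],[1,0,0,0,0,0,0],[1,0,0,0,0,0,0]]])

```text
time: 13.3
tcp_pos: [0.5311, 0.3435, 0.2982]
orientation: [0.418, -3.113, 0.001]
force: [-0.1, 0.5, -1.1]
opening: 0.0911
gripper_force: 0.0
```

```bash
cat > m.py <<'E'
from h import *
d=save('wrist','w5.png'); print(pose()[0],pose()[1].apply([0,1,0]))
np.savez('w5.npz',**{k:d[k] for k in('R','t','intrinsics')})
K=dict(np.load('w4.npz'))
for n,z in [('pot_medium_lug',.108),('pot_medium',0)]:
    for x in ctrl.landmark_of('wrist',n)[:2]: print(n,round(x['confidence'],2),np.round(x['xy'],1),plane(ray(d,x['xy'],True),z).round(4))
x=ctrl.landmark_of('wrist','pot_medium_lug')
if x: print('tri w4',tri([ray(d,x[0]['xy'],True),ray(K,(590.8,248.9),True)]))
for x in ctrl.boxes_of('wrist','pot_medium')[:2]: print(x)
E
python3 m.py
```

```text
[0.53119733 0.343379   0.29837198] [-2.63495739e-01  9.64660525e-01 -2.57445769e-04]
pot_medium_lug 0.91 [333.6 174.8] [0.5221 0.3599 0.108 ]
pot_medium 0.6 [369.3 172.2] [0.5212 0.4219 0.    ]
tri w4 (array([0.52153599, 0.35981143, 0.10717917]), [0.7, 0.7])
{'extent': [323.1, 134.2, 98.9, 91.9], 'confidence': 0.86}
{'extent': [348.1, 0.0, 48.8, 33.1], 'confidence': 0.21}
```

View pics/w5.png

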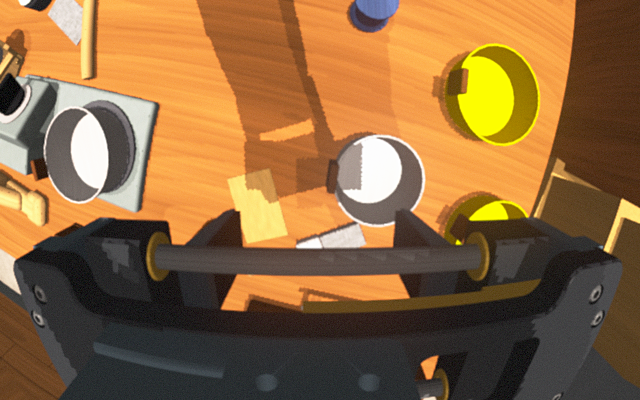

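```bash
python3 - <<'E'
from h import *
d=dict(np.load('w5.npz'))
Q=[plane(ray(d,q,True),.09) for q in[(336,180),(424,181),(380,135),(381,226)]]
print(np.round(Q,4)); c=(Q[0]+Q[1]+Q[2]+Q[3])/4; c2=np.array([.5215,.36,0])
v=c2[:2]-c[:2]; print(c,np.linalg.norm(v),np.degrees(np.arctan2(v[1],v[0])))
y=np.arctan2(-v[1],-v[0])
plan([.5215,.36,.17],down(y)); plan([.5215,.36,.10],down(y))
E
```

```text
[[0.5304 0.3663 0.09  ]
 [0.5012 0.475  0.09  ]
 [0.4628 0.4024 0.09  ]
 [0.5727 0.4392 0.09  ]]
[0.51679199 0.42072591 0.09      ] 0.0609081399585881 -85.56679372276143
shift cm [ 0.52  1.85 12.89] then turn [-0.    -0.     0.188]
shift cm [ 0.52  1.85 19.89] then turn [-0.    -0.     0.188]
```

Call:
send_rows(steps=[[[1,0.1,0.5,4,0,0,0],[1,0.2,0.7,4,0,0,0],[1,0.2,0.65,4,0,0,0],[1,0,0,0,0,0,0.094],[1,0,0,0,0,0,0.094],[1,0,0,3,0,0,0],[1,0,0,3,0,0,0],[1,0,0,1.9,0,0,0],[0,0,0,0,0,0,0],[0,0,0,0,0,0,0]]])

```text
time: 14.55
tcp_pos: [0.5218, 0.3603, 0.1004]
orientation: [0.12, -3.139, 0.0]
force: [0.6, 0.2, 0.1]
opening: 0.0779
gripper_force: 0.0
```

Call:
send_rows(steps=[[[0,0,0,0,0,0,0],[0,0,0,0,0,0,0],[0,0,0,0,0,0,0],[0,0,0,0,0,0,0],[0,0,0,0,0,0,0],[0,0,0,0,0,0,0],[0,0,0,0,0,0,0],[0,0,0,0,0,0,0],[0,0,0,0,0,0,0]]])

```text
time: 15.45
tcp_pos: [0.5217, 0.3603, 0.0999]
orientation: [-0.12, 3.139, 0.0]
force: [1.8, 0.3, -2.3]
opening: 0.0096
gripper_force: 40.0
```

```bash
python3 - <<'E'
from h import *
p,R=pose();s=ctrl.get_state();print(s['opening'],s['gripper_force'],p,s['joints'].round(2)); y=R.apply([0,1,0]);print('y',y,'centre',p+.061*y)
d=ctrl.read_camera('wrist');
for x in ctrl.landmark_of('wrist','pot_large_lug')[:3]+ctrl.landmark_of('wrist','pot_large')[:3]: print(x,plane(ray(d,x['xy'],True),.113))
E
```

```text
0.009579110215923123 40.001220703125 [0.5216649  0.36025733 0.09994686] [ 0.57  0.44  1.91  0.    0.79 -1.08]
y [-7.61438698e-02  9.97096837e-01  8.85480012e-05] centre [0.51702012 0.42108024 0.09995227]
{'xy': [528.3, 17.7], 'confidence': 0.91} [0.37668973 0.47004197 0.113     ]
{'xy': [10.6, 230.7], 'confidence': 0.72} [0.53913704 0.11228096 0.113     ]
{'xy': [537.1, 44.4], 'confidence': 0.59} [0.39173957 0.47662084 0.113     ]
```

Call:
send_rows(steps=[[[0,0,0,-1.5,0,0,0],[0,0,0,-3,0,0,0],[0,0,0,-3.5,0,0,0],[0,0,0,-3.5,0,0,0],[0,0,0,-2.5,0,0,0],[0,0,0,0,0,0,0.07],[0,0,0,0,0,0,0.14],[0,0,0,0,0,0,0.14],[0,0,0,0,0,0,0.14],[0,0,0,0,0,0,0.14]]])

```text
time: 16.6
tcp_pos: [0.5213, 0.3601, 0.2408]
orientation: [0.868, 3.019, 0.0]
force: [-0.2, -0.0, -3.9]
opening: 0.0097
gripper_force: 40.0
```

Call:
send_rows(steps=[[[0,0,0,0,0,0,0.14],[0,0,0,0,0,0,0.14],[0,0,0,0,0,0,0.14],[0,0,0,0,0,0,0.14],[0,0,0,0,0,0,0.14],[0,0,0,0,0,0,0.14],[0,0,0,0,0,0,0.14],[0,0,0,0,0,0,0.14],[0,0,0,0,0,0,0.14],[0,0,0,0,0,0,0.14]]])

```text
time: 17.6
tcp_pos: [0.5214, 0.3601, 0.2408]
orientation: [-2.609, -1.75, -0.0]
force: [0.5, 0.1, -3.2]
opening: 0.0101
gripper_force: 40.0
```

```bash
python3 - <<'E'
from h import *
d=dict(np.load('w4.npz'))
Q=[plane(ray(d,q,True),.095) for q in[(326,172),(444,172),(384,108),(384,237)]]; print('L',np.round(Q,4),np.mean(Q,0))
p,R=pose();s=ctrl.get_state();print(s['opening'],p,s['joints'].round(2)); y=R.apply([0,1,0]);print('y',y)
C=np.array([.5894,-.0241,p[2]]); plan(C-.061*y)
E
```

```text
L [[ 0.6161 -0.089   0.095 ]
 [ 0.5508  0.0376  0.095 ]
 [ 0.5209 -0.064   0.095 ]
 [ 0.6557  0.0112  0.095 ]] [ 0.5858522  -0.02604872  0.095     ]
0.010073752847979336 [0.52138574 0.36009487 0.24080102] [0.57 0.26 1.86 0.   1.02 0.96]
y [ 9.25326687e-01 -3.79170821e-01 -1.05680470e-04]
shift cm [-3.297e+01  1.476e+01 -1.000e-02] then turn
```

Call:
send_rows(steps=[[[0,-1.5,0.67,0,0,0,0],[0,-3,1.33,0,0,0,0],[0,-3,1.33,0,0,0,0],[0,-3,1.33,0,0,0,0],[0,-3,1.33,0,0,0,0],[0,-3,1.33,0,0,0,0],[0,-3,1.33,0,0,0,0],[0,-3,1.33,0,0,0,0],[0,-3,1.33,0,0,0,0],[0,-3,1.33,0,0,0,0]]])

```text
time: 18.6
tcp_pos: [0.5316, 0.0466, 0.2405]
orientation: [2.6, 1.763, 0.0]
force: [0.3, -0.3, -3.2]
opening: 0.0096
gripper_force: 40.0
```

Call:
send_rows(steps=[[[0,-3,1.33,0,0,0,0],[0,-1.6,0.69,0,0,0,0],[0,0,0,0,0,0,0],[0,0,0,0,0,0,0]]])

```text
time: 19.0
tcp_pos: [0.5335, -0.002, 0.2403]
orientation: [-2.603, -1.759, -0.0]
force: [-0.2, 0.7, -2.1]
opening: 0.0094
gripper_force: 40.0
```

```bash
python3 - <<'E'
from h import *
p,R=pose();s=ctrl.get_state();y=R.apply([0,1,0]);print(s['opening'],p,s['joints'].round(2),p+.061*y)
a=save('scene','s6.png')['frame'];b=save('side','d6.png')['frame']
c=np.hstack([cv2.resize(a[140:300,180:380],(400,320)),cv2.resize(b[120:280,220:420],(400,320))]);cv2.imwrite('pics/c6.png',c[:,:,::-1])
E
```

```text
0.009434176918757755 [ 0.53346292 -0.00199542  0.24027879] [-0.05  0.09  2.06  0.    0.99  0.33] [ 0.59006895 -0.02472771  0.24028005]
```

View pics/c6.png

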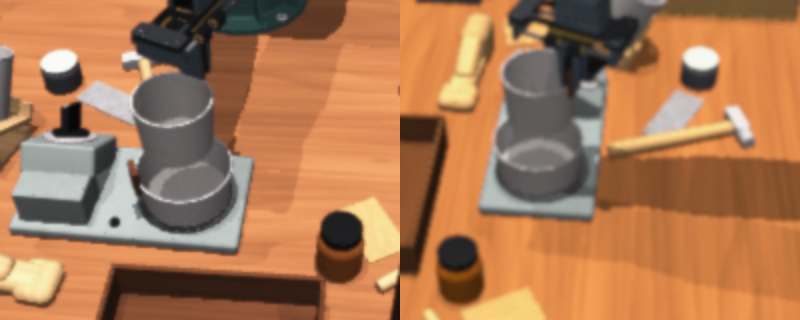

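Call:
send_rows(steps=[[[0,0,0,2,0,0,0],[0,0,0,2.5,0,0,0],[0,0,0,2.5,0,0,0],[0,0,0,1.8,0,0,0],[0,0,0,0.9,0,0,0],[0,0,0,0.5,0,0,0],[0,0,0,0.2,0,0,0],[0,0,0,0,0,0,0]]])

```text
time: 19.9
tcp_pos: [0.5342, -0.0015, 0.1364]
orientation: [2.603, 1.758, 0.001]
force: [-1.3, -0.2, -1.7]
opening: 0.0096
gripper_force: 40.0
```

Call:
send_rows(steps=[[[0,0,0,0.1,0,0,0],[0,0,0,0.1,0,0,0],[0,0,0,0,0,0,0]]])

```text
time: 20.2
tcp_pos: [0.534, -0.0016, 0.1342]
orientation: [2.603, 1.758, 0.001]
force: [0.5, -0.1, -3.0]
opening: 0.0098
gripper_force: 40.0
```

Call:
send_rows(steps=[[[0,0,0,0.1,0,0,0],[0,0,0,0,0,0,0],[0.4,0,0,0,0,0,0],[0.4,0,0,0,0,0,0],[0.4,0,0,0,0,0,0],[0.4,0,0,0,0,0,0],[0.4,0,0,-1,0,0,0],[0.4,0,0,-3,0,0,0],[1,0,0,-4,0,0,0],[1,0,0,-4,0,0,0]]])

```text
time: 21.2
tcp_pos: [0.5335, -0.0016, 0.2548]
orientation: [-2.603, -1.758, 0.001]
force: [0.5, 0.4, -0.3]
opening: 0.0496
gripper_force: 0.0
```

```bash
python3 - <<'E'
from h import *
d=ctrl.read_camera('wrist')
p,R=pose();print(p,R.apply([0,1,0]))
for n,z in [('pot_medium_lug',.142),('dial_grip',.13),('pot_small_lug',.2),('stand',0),('pot_small',.08)]:
    for x in ctrl.landmark_of('wrist',n)[:1]: print(n,round(x['confidence'],2),np.round(x['xy'],1),plane(ray(d,x['xy'],True),z).round(4))
s=ctrl.read_camera('scene');sd=ctrl.read_camera('side')
print('scene/side small lug',tri([ray(s,(164.4,164.2)),ray(sd,(333,103))]),ctrl.landmark_of('side','pot_small_lug')[:2],ctrl.landmark_of('side','pot_small')[:3])
plan([.47,-.36,.33],down(np.radians(20)))
E
```

```text
[ 0.53654065 -0.00167294  0.26154935] [ 0.92754731 -0.37363524  0.00725937]
pot_medium_lug 0.93 [321.  195.3] [ 0.5356 -0.0045  0.142 ]
scene/side small lug (array([ 0.45986362, -0.38180392,  0.19642411]), [0.5, 0.5]) [{'xy': [334.4, 99.7], 'confidence': 0.57}] [{'xy': [327.6, 131.6], 'confidence': 0.61}, {'xy': [385.7, 306.4], 'confidence': 0.44}]
shift cm [-35.62   7.5   -7.79] then turn [-0.002 -0.    -0.732]
```

Call:
send_rows(steps=[[[1,-3.4,0.58,-0.7,0,0,0],[1,-3.4,0.58,-0.7,0,0,0],[1,-3.4,0.58,-0.7,0,0,0],[1,-3.4,0.58,-0.7,0,0,0],[1,-3.4,0.58,-0.7,0,0,0],[1,-3.4,0.58,-0.7,0,0,0],[1,-3.4,0.58,-0.7,0,0,0],[1,-3.4,0.58,-0.7,0,0,0],[1,-3.4,0.58,-0.7,0,0,0],[1,-3.4,0.58,-0.7,0,0,0]]])

```text
time: 22.7
tcp_pos: [0.46, -0.3399, 0.3226]
orientation: [-2.603, -1.757, 0.0]
force: [0.5, -0.6, 0.1]
opening: 0.0913
gripper_force: 0.0
```

Call:
send_rows(steps=[[[1,0,0,0,0,0,0.125],[1,0,0,0,0,0,0.125],[1,0,0,0,0,0,0.125],[1,0,0,0,0,0,0.125],[1,0,0,0,0,0,0],[1,0,0,0,0,0,0]]])

```text
time: 23.3
tcp_pos: [0.4605, -0.3385, 0.3225]
orientation: [-2.955, -1.065, 0.001]
force: [0.1, -0.7, 0.2]
opening: 0.0916
gripper_force: 0.0
```

```bash
python3 - <<'E'
from h import *
d=save('wrist','w7.png'); p,R=pose();print(p,R.apply([0,1,0]),ctrl.get_state()['joints'].round(2))
np.savez('w7.npz',**{k:d[k] for k in('R','t','intrinsics')})
s=ctrl.read_camera('scene')
for n,z in [('pot_small_lug',.196),('stand',0),('pot_small',.0565),('dial_grip',.13),('pot_medium_lug',.142)]:
    for x in ctrl.landmark_of('wrist',n)[:2]: 
        print(n,round(x['confidence'],2),np.round(x['xy'],1),plane(ray(d,x['xy'],True),z).round(4))
        if n=='pot_small_lug':print(tri([ray(d,x['xy'],True),ray(s,(164.4,164.2))]))
E
```

```text
[ 0.46056382 -0.33855794  0.32258474] [ 6.37582544e-01 -7.70381825e-01 -5.86097398e-04] [-0.67  0.07  1.92 -0.    1.15  0.2 ]
pot_small_lug 0.78 [348.7 225.6] [ 0.4522 -0.3858  0.196 ]
(array([ 0.45035531, -0.38801082,  0.18797955]), [0.4, 0.4])
pot_small_lug 0.18 [352.2 175.6] [ 0.4923 -0.3552  0.196 ]
(array([ 0.49658946, -0.35317521,  0.22731814]), [4.9, 4.9])
stand 0.89 [353.9 174.6] [ 0.4812 -0.3973  0.    ]
pot_small 0.71 [350.  185.1] [ 0.4699 -0.391   0.0565]
pot_small 0.39 [349.  222.8] [ 0.4263 -0.4272  0.0565]
dial_grip 0.89 [267.1  78.8] [ 0.5121 -0.2216  0.13  ]
```

View pics/w7.png

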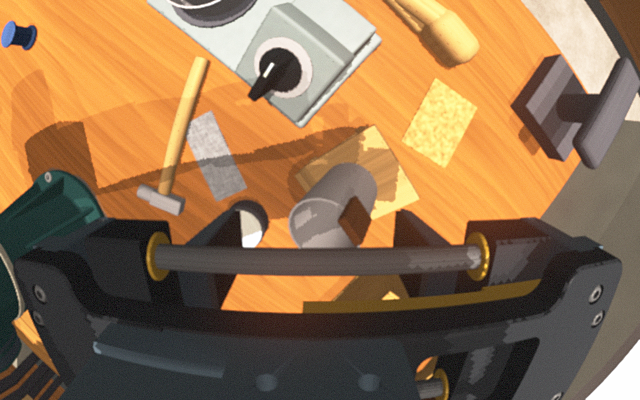

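```bash
cat > fit.py <<'E'
from h import *
from scipy.optimize import least_squares
d=dict(np.load('w7.npz'));s=ctrl.read_camera('scene');sd=ctrl.read_camera('side')
a=np.radians(25);U=np.array([np.cos(a),0,np.sin(a)]);N=np.array([-np.sin(a),0,np.cos(a)])
def pts(q):
    x,y,th,k=q; Rz=Rn.from_euler('z',th); o=np.array([x,y,0]); B=np.array([0,0,.065])
    O=B+U*k; f=lambda v:o+Rz.apply(v)
    return dict(stand=f(np.zeros(3)),pot=f(O),lug=f(O+.046*U+.133*N),rimc=f(O+.115*N),
      c1=f(B+.065*U+np.array([0,.06,0])),c2=f(B+.065*U-np.array([0,.06,0])),c3=f(B-.065*U+np.array([0,.06,0])),c4=f(B-.065*U-np.array([0,.06,0])))
obs=[(d,1,'stand',(353.9,174.6)),(d,1,'pot',(350,185.1)),(d,1,'lug',(349.5,224)),(d,1,'rimc',(322,219)),
 (s,0,'stand',(173,214)),(s,0,'pot',(172,198)),(s,0,'lug',(164.4,164.2)),(sd,0,'stand',(326.6,145.7)),(sd,0,'pot',(327.6,131.6)),(sd,0,'lug',(333.5,101.5))]
def res(q):
    P=pts(q); return np.concatenate([proj(c,P[n],f)-np.array(o) for c,f,n,o in obs]+[[(q[3]+.022)*500]])
for th0 in(-.9,-2.5,1,2.5):
    r=least_squares(res,[.478,-.4,th0,-.02],loss='soft_l1',f_scale=3); print(r.cost.round(1),r.x.round(4),np.degrees(r.x[2]).round(1))
    if r.cost<1e3 and th0==-.9: b=r
P=pts(b.x); print({k:(v.round(4).tolist(),proj(d,v,True).round(0).tolist()) for k,v in P.items()}); print(res(b.x).round(1))
E
python3 fit.py
```

```text
23.3 [ 0.4831 -0.3989 -0.5264 -0.0169] -30.2
23.3 [ 0.4831 -0.3989 -0.5263 -0.0169] -30.2
23.3 [ 0.4831 -0.3989 -0.5263 -0.0169] -30.2
23.3 [ 0.4831 -0.3989 -0.5264 -0.0169] -30.2
{'stand': ([0.4831, -0.3989, 0.0], [355.0, 174.0]), 'pot': ([0.4699, -0.3912, 0.0578], [350.0, 185.0]), 'lug': ([0.4573, -0.3839, 0.1978], [351.0, 221.0]), 'rimc': ([0.4279, -0.3668, 0.1621], [318.0, 221.0]), 'c1': ([0.5642, -0.3767, 0.0925], [392.0, 129.0]), 'c2': ([0.5039, -0.4804, 0.0925], [417.0, 213.0]), 'c3': ([0.4623, -0.3175, 0.0375], [307.0, 155.0]), 'c4': ([0.4021, -0.4212, 0.0375], [335.0, 228.0])}
[ 1.6 -0.3  0.2  0.3  1.4 -2.7 -3.8  1.8 -0.1 -2.  -0.  -0.5 -0.6 -1.
 -1.4 -2.6  1.4  0.9  0.2  1.   2.5]
```

```bash
python3 - <<'E'
import cv2,numpy as np
a=cv2.imread('pics/w7.png')[110:250,270:430];b=cv2.imread('pics/scene0.png')[150:230,140:210]
im=np.hstack([cv2.resize(a,(640,560),interpolation=cv2.INTER_CUBIC)]);cv2.imwrite('pics/z8.png',im)
E
```

```text
(no output)
```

View pics/z8.png

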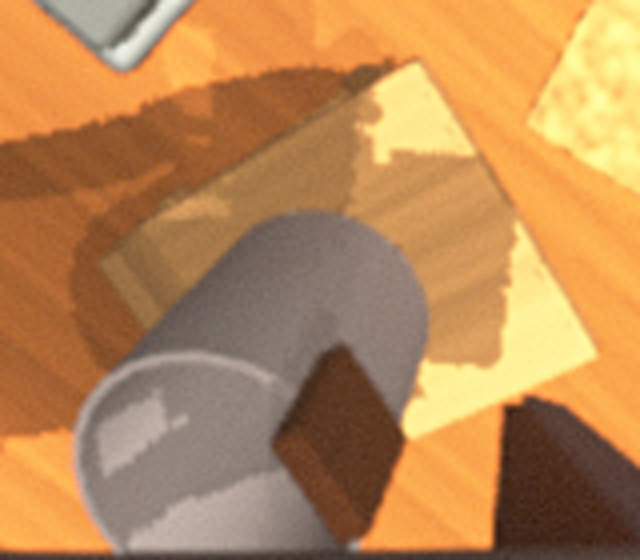

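```bash
python3 - <<'E'
import re
t=open('fit.py').read()
t=t.replace("(d,1,'rimc',(322,219)),","(d,1,'c1',(374.5,125)),(d,1,'c2',(419.3,198)),")
t=t.replace("+[[(q[3]+.022)*500]])","+[rim(q),[(q[3]+.022)*500]])")
t=t.replace("def res(q):","""def rim(q):
    Rz=Rn.from_euler('z',q[2]); O=np.array([q[0],q[1],.065])+Rz.apply(U*q[3]+.115*N)
    X=np.array([proj(d,O+.044*Rz.apply(np.cos(t)*U+np.sin(t)*np.array([0,1,0])),True) for t in np.linspace(0,6.28,120)])
    return np.array([X[:,0].min()-289,X[:,1].min()-198])
def res(q):""")
t+="\nprint(rim(b.x)); R=Rn.from_euler('z',b.x[2]); y=R.apply(U); z=-R.apply(N); T=Rn.from_matrix(np.c_[np.cross(y,z),y,z]); L=P['lug']; p0,R0=pose(); print('turn',(R0.inv()*T).as_rotvec()); yy=np.cos(b.x[2]);\nfor k in(-.10,-.05,-.011,0,.005,.011): print(k,(L+z*k).round(4))\nnp.savez('g.npz',L=L,T=T.as_matrix())\nplan(L-.1*z,down(b.x[2]))"
open('fit.py','w').write(t)
E
python3 fit.py
```

```text
26.4 [ 0.4823 -0.3958 -0.277  -0.0164] -15.9
26.4 [ 0.4823 -0.3958 -0.277  -0.0164] -15.9
26.4 [ 0.4823 -0.3958 -0.277  -0.0164] -15.9
26.4 [ 0.4823 -0.3958 -0.277  -0.0164] -15.9
{'stand': ([0.4823, -0.3958, 0.0], [354.0, 173.0]), 'pot': ([0.468, -0.3917, 0.0581], [350.0, 187.0]), 'lug': ([0.454, -0.3877, 0.198], [352.0, 226.0]), 'rimc': ([0.4213, -0.3784, 0.1623], [322.0, 231.0]), 'c1': ([0.5554, -0.3542, 0.0925], [375.0, 123.0]), 'c2': ([0.5226, -0.4696, 0.0925], [421.0, 198.0]), 'c3': ([0.4421, -0.322, 0.0375], [301.0, 167.0]), 'c4': ([0.4092, -0.4374, 0.0375], [345.0, 231.0])}
[-0.2 -1.1 -0.4  1.5  2.1  2.1  0.  -2.3  1.3 -0.   0.9 -2.1  0.  -0.9
 -1.4 -1.7 -1.2 -2.1  1.9  0.8  1.1  0.4 -2.4 -1.7  2.8]
[-2.40209141 -1.66299235]
turn [-0.42276535  0.13209038 -0.59595867]
-0.1 [ 0.4134 -0.3762  0.2887]
-0.05 [ 0.4337 -0.382   0.2434]
-0.011 [ 0.4496 -0.3865  0.208 ]
0 [ 0.454  -0.3877  0.198 ]
0.005 [ 0.4561 -0.3883  0.1935]
0.011 [ 0.4585 -0.389   0.1881]
shift cm [-6.03 -0.1   3.43] then turn [ 0.    -0.    -0.606]
```

Call:
send_rows(steps=[[[1,-3,0,1.7,0,0,0],[1,-3,0,1.7,0,0,0],[1,0,0,0,0,0,-0.121],[1,0,0,0,0,0,-0.121],[1,0,0,0,0,0,-0.121],[1,0,0,0,0,0,-0.121],[1,0,0,0,0,0,-0.121],[1,0,0,0,-0.145,0,0],[1,0,0,0,-0.145,0,0],[1,0,0,0,-0.145,0,0]]])

```text
time: 24.85
tcp_pos: [0.4144, -0.3772, 0.2897]
orientation: [2.207, 1.665, 0.371]
force: [0.4, 0.5, -0.4]
opening: 0.0913
gripper_force: 0.0
```

```bash
python3 - <<'E'
from h import *
g=np.load('g.npz');T=Rn.from_matrix(g['T'])
d=save('wrist','w9.png'); np.savez('w9.npz',**{k:d[k] for k in('R','t','intrinsics')})
print(pose()[0],ctrl.get_state()['joints'].round(2))
x=ctrl.landmark_of('wrist','pot_small_lug')
print('expect',proj(d,g['L'],True),x[:2])
if x: print(tri([ray(d,x[0]['xy'],True),ray(dict(np.load('w7.npz')),(350,225),True)]),tri([ray(d,x[0]['xy'],True),ray(ctrl.read_camera('scene'),(164.4,164.2))]))
plan(g['L']+.006*T.apply([0,0,1]),T)
E
```

```text
[ 0.41291688 -0.37562125  0.28792968] [-0.9  -0.07  2.18  0.4   0.7  -0.88]
expect [315.66043248 195.62465621] [{'xy': [314.0, 192.8], 'confidence': 0.67}]
(array([ 0.45372331, -0.3856879 ,  0.19676554]), [0.5, 0.5]) (array([ 0.45501107, -0.3858157 ,  0.19216526]), [1.1, 1.1])
shift cm [ 0.03  0.07 10.61] then turn [-0.004  0.001 -0.002]
```

Call:
send_rows(steps=[[[1,0.1,0.1,3,0,0,0],[1,0,0,3,0,0,0],[1,0,0,3,0,0,0],[1,0,0,1.5,0,0,0],[0,0,0,0,0,0,0],[0,0,0,0,0,0,0],[0,0,0,0,0,0,0],[0,0,0,0,0,0,0],[0,0,0,0,0,0,0],[0,0,0,0,0,0,0]]])

```text
time: 26.0
tcp_pos: [0.458, -0.3883, 0.1947]
orientation: [2.211, 1.668, 0.369]
force: [-0.4, -0.5, 1.1]
opening: 0.046
gripper_force: 0.0
```

Call:
send_rows(steps=[[[0,0,0,0,0,0,0],[0,0,0,0,0,0,0],[0,0,0,0,0,0,0],[0,0,0,0,0,0,0],[0,0,0,0,0,0,0],[0,0,0,0,0,0,0]]])

```text
time: 26.6
tcp_pos: [0.4577, -0.388, 0.1939]
orientation: [2.212, 1.67, 0.369]
force: [-4.4, 1.3, 2.7]
opening: 0.0096
gripper_force: 40.0
```

Call:
send_rows(steps=[[[0,0,0,-1,0,0,0],[0,0,0,-2,0,0,0],[0,0,0,-3,0,0,0],[0,0,0,-3,0,0,0],[0,0,0,-2,0,0,0],[0,0,0,0,0.086,0,0],[0,0,0,0,0.14,0,0],[0,0,0,0,0.14,0,0],[0,0,0,0,0.07,0,0],[0,0,0,0,0,0,0]]])

```text
time: 27.6
tcp_pos: [0.4144, -0.3757, 0.2943]
orientation: [-2.506, -1.893, 0.002]
force: [0.5, -0.7, -3.1]
opening: 0.0098
gripper_force: 40.0
```

```bash
python3 - <<'E'
from h import *
p,R=pose();s=ctrl.get_state();print(p,R.as_matrix().round(3),s['opening'],s['gripper_force'],s['force'],s['joints'].round(2))
y=R.apply([0,1,0]);y[2]=0
d=ctrl.read_camera('side');print([ (x['xy'],x['confidence']) for x in ctrl.landmark_of('side','pot_small')[:2]],proj(d,p-.046*y-[0,0,.1275]))
d=ctrl.read_camera('scene');print([ (x['xy'],x['confidence']) for x in ctrl.landmark_of('scene','pot_small')[:2]],proj(d,p-.046*y-[0,0,.1275]))
for n in('pot_medium','pot_large'):
  print(n,[ (np.round(x['xy'],1),x['confidence']) for x in ctrl.landmark_of('scene',n)[:2]],'model',proj(d,np.array([.589,-.0248,.032])))
C=np.array([.589,-.0248,.315]); plan(C+.046*y,down(np.arctan2(y[1],y[0])))
E
```

```text
[ 0.41438152 -0.37565719  0.29430987] [[ 0.274  0.962 -0.002]
 [ 0.962 -0.274  0.   ]
 [-0.    -0.002 -1.   ]] 0.009825270049983972 39.97982561588287 [ 0.54117559 -0.7016997  -3.11560456] [-0.78  0.07  1.97 -0.    1.1  -0.5 ]
[([356.1, 113.9], 0.95), ([278.4, 168.7], 0.59)] [356.87977175 113.83273356]
[] [181.83919793 154.71765699]
pot_medium [(array([270.9, 231. ]), 0.96)] model [272.82707597 234.6286781 ]
pot_large [(array([272.7, 237.5]), 0.97), (array([484.5, 249.8]), 0.81)] model [272.82707597 234.6286781 ]
shift cm [38.55 11.9  -2.1 ] then turn [ 0.     0.    -0.001]
```

Call:
send_rows(steps=[[[0,1.5,0.46,-0.7,0,0,0],[0,3,0.925,-0.7,0,0,0],[0,3,0.925,-0.7,0,0,0],[0,3,0.925,0,0,0,0],[0,3,0.925,0,0,0,0],[0,3,0.925,0,0,0,0],[0,3,0.925,0,0,0,0],[0,3,0.925,0,0,0,0],[0,3,0.925,0,0,0,0],[0,3,0.925,0,0,0,0]]])

```text
time: 28.9
tcp_pos: [0.5766, -0.1236, 0.3154]
orientation: [-2.508, -1.892, -0.0]
force: [0.1, -0.2, -2.2]
opening: 0.01
gripper_force: 40.0
```

Call:
send_rows(steps=[[[0,3,0.925,0,0,0,0],[0,3,0.925,0,0,0,0],[0,3,0.925,0,0,0,0],[0,1.1,0.34,0,0,0,0],[0,0,0,0,0,0,0],[0,0,0,0,0,0,0]]])

```text
time: 29.5
tcp_pos: [0.6333, -0.037, 0.3149]
orientation: [-2.507, -1.892, 0.001]
force: [0.1, -0.3, -1.8]
opening: 0.0097
gripper_force: 40.0
```

```bash
python3 - <<'E'
from h import *
p,R=pose();y=R.apply([0,1,0]);c=p-.046*y;print(p,c)
for cam in('scene','side'):
  d=ctrl.read_camera(cam)
  for n,X in(('pot_small',c-[0,0,.1275]),('pot_medium',np.array([.589,-.0248,.034])),('pot_large',np.array([.589,-.0248,.03]))):
    print(cam,n,[(np.round(x['xy'],1),round(x['confidence'],2)) for x in ctrl.landmark_of(cam,n)[:2]],'model',proj(d,X).round(1))
  for n in ('pot_small','pot_medium'): print(n,[np.round(x['extent'],1) for x in ctrl.boxes_of(cam,n)[:1]])
plan([.589+.046*y[0],-.0248+.046*y[1],.166],down(np.arctan2(y[1],y[0])))
E
```

```text
[ 0.63329147 -0.0370457   0.31487093] [ 0.58905433 -0.0244333   0.31492047]
scene pot_small [(array([171.4, 278.3]), 0.68), (array([269.3, 198.8]), 0.61)] model [268.2 199.4]
scene pot_medium [(array([271.9, 232.6]), 0.75)] model [272.8 234.2]
scene pot_large [(array([451.2, 197.1]), 0.92), (array([274.9, 234.5]), 0.69)] model [272.9 235. ]
pot_small [array([252.8, 158.9,  30.6,  51. ])]
pot_medium [array([251.7, 195.8,  36.5,  46.7])]
side pot_small [(array([286.3, 165.8]), 0.62)] model [289.2 165.9]
side pot_medium [(array([290.6, 205.2]), 0.84), (array([368.9, 160.8]), 0.54)] model [290.4 200.9]
side pot_large [(array([364. , 378.3]), 0.66)] model [290.4 201.8]
pot_small [array([269. , 127.1,  32.5,  47.1])]
pot_medium [array([275. , 176.8,  38.8,  29.2])]
shift cm [-0.05 -0.02 14.88] then turn [-0.001  0.    -0.   ]
```

```bash
cat > chk.py <<'E'
from h import *
import sys
def box(d,c,z0,rf,rr,h,lug):
    t=np.linspace(0,6.28,90);o=np.array([c[0],c[1],z0]);P=[o+[r*np.cos(a),r*np.sin(a),z] for a in t for r,z in((rf,0),(rr,h))]
    u=np.array([np.cos(lug),np.sin(lug),0]);v=np.array([-u[1],u[0],0])
    P+=[o+u*(rr-3+q)+v*w+[0,0,z] for q in(0,10) for w in(-.017,.017) for z in(h,h+.028)] if 0 else [o+u*(rr+q)+v*w+np.array([0,0,z]) for q in(-.003,.007) for w in(-.017,.017) for z in(h,h+.028)]
    X=np.array([proj(d,p) for p in P]); m=X.min(0); return np.r_[m,X.max(0)-m].round(1)
E
python3 - <<'E'
from chk import *
for cam in('scene','side'):
    d=ctrl.read_camera(cam)
    print(cam,'small',box(d,(.589,-.0245),.187,.040,.044,.115,-.28),'med',box(d,(.589,-.0248),.034,.053,.059,.09,2.75))
    print([np.round(x['extent'],1) for n in('pot_small','pot_medium') for x in ctrl.boxes_of(cam,n)[:2]])
E
```

```text
scene small [247.7 158.7  34.3  50.6] med [250.4 192.7  39.3  54.6]
[array([250.3, 157.7,  32.5,  48.2])]
side small [269.7 121.9  33.4  52.5] med [271.5 169.2  38.9  42.9]
[array([268.1, 183.5,  43.7,  35.8]), array([273.3, 173.5,  39.8,  29.4]), array([268.9, 130.5,  31.9,  45.6])]
```

Call:
send_rows(steps=[[[0,-0.1,-0.3,2,0,0,0],[0,0,0,2.5,0,0,0],[0,0,0,2,0,0,0],[0,0,0,1,0,0,0],[0,0,0,1,0,0,0],[0,0,0,1,0,0,0],[0,0,0,0,0,0,0]]])

```text
time: 31.1
tcp_pos: [0.6301, -0.037, 0.2188]
orientation: [-2.507, -1.891, 0.002]
force: [-0.3, -0.3, -1.6]
opening: 0.0098
gripper_force: 40.0
```

Call:
send_rows(steps=[[[0,0,0,1.5,0,0,0],[0,0,0,1.5,0,0,0],[0,0,0,1,0,0,0],[0,0,0,0.5,0,0,0],[0,0,0,0.3,0,0,0],[0,0,0,0.2,0,0,0],[0,0,0,0,0,0,0]]])

```text
time: 31.8
tcp_pos: [0.6306, -0.037, 0.1699]
orientation: [-2.507, -1.892, 0.001]
force: [-0.7, 0.9, -2.5]
opening: 0.0097
gripper_force: 40.0
```

Call:
send_rows(steps=[[[0,0,0,0.1,0,0,0],[0,0,0,0.1,0,0,0],[0,0,0,0.1,0,0,0],[0,0,0,0,0,0,0]]])

```text
time: 32.2
tcp_pos: [0.6304, -0.037, 0.1667]
orientation: [-2.507, -1.892, 0.001]
force: [-0.1, 0.3, -2.6]
opening: 0.01
gripper_force: 40.0
```

Call:
send_rows(steps=[[[0,0,0,0.1,0,0,0],[0,0,0,0,0,0,0]]])

```text
time: 32.4
tcp_pos: [0.6308, -0.0371, 0.1664]
orientation: [-2.507, -1.892, 0.0]
force: [-2.2, 0.6, 4.9]
opening: 0.0101
gripper_force: 40.0
```

Call:
send_rows(steps=[[[0.4,0,0,0,0,0,0],[0.4,0,0,0,0,0,0],[0.4,0,0,0,0,0,0],[0.4,0,0,0,0,0,0],[0.4,0,0,-1,0,0,0],[0.4,0,0,-2,0,0,0],[0.4,0,0,-3,0,0,0],[0.7,0,0,-3,0,0,0],[0.7,0,0,-3,0,0,0],[0.7,0,0,0,0,0,0]]])

```text
time: 33.4
tcp_pos: [0.6325, -0.0372, 0.291]
orientation: [2.505, 1.89, 0.007]
force: [0.1, 1.3, 0.1]
opening: 0.0577
gripper_force: 0.0
```

```bash
cat > dial.py <<'E'
from h import *
import sys
n=sys.argv[1]
p,R=pose();print(p,R.apply([0,1,0]),ctrl.get_state()['joints'].round(2))
for c in('wrist','scene','side'):
    d=save(c,f'{c}{n}.png'); np.savez(f'{c}{n}.npz',**{k:d[k] for k in('R','t','intrinsics')})
    for q in('dial_grip','plate','pot_small','pot_small_lug','pot_medium','pot_medium_lug'): print(c,q,[(np.round(x['xy'],1).tolist(),round(x['confidence'],2)) for x in ctrl.landmark_of(c,q)[:2]])
    print([np.round(x['extent'],1) for x in ctrl.boxes_of(c,'dial_grip')[:2]])
E
python3 dial.py 10
python3 - <<'E'
from chk import *
for cam in('scene','side'):
    d=dict(np.load(cam+'10.npz'));print(cam,proj(d,np.array([.586,-.025,.038])),proj(d,np.array([.586+.044,-.037,.171])))
E
```

```text
[ 0.63250813 -0.03723422  0.29096953] [ 0.9615838  -0.27445526  0.00556014] [-0.1   0.2   1.83  0.    1.1   0.18]
wrist dial_grip []
wrist plate []
wrist pot_small [([282.6, 169.1], 0.86)]
wrist pot_small_lug [([310.4, 192.5], 0.81)]
wrist pot_medium []
wrist pot_medium_lug [([222.3, 179.5], 0.89)]
[array([413.3, 235.7,   1.9,   7.4])]
scene dial_grip [([213.6, 194.1], 0.78)]
scene plate []
scene pot_small [([272.6, 233.4], 0.84)]
scene pot_small_lug [([263.5, 211.0], 0.61)]
scene pot_medium [([271.6, 232.9], 0.72)]
scene pot_medium_lug [([277.6, 198.3], 0.77)]
[]
side dial_grip [([313.9, 146.3], 0.51)]
side plate [([257.5, 156.9], 0.45)]
side pot_small [([288.8, 201.8], 0.82), ([287.7, 202.9], 0.53)]
side pot_small_lug [([277.0, 167.8], 0.89)]
side pot_medium [([290.6, 200.4], 0.79), ([371.1, 158.1], 0.41)]
side pot_medium_lug [([307.9, 181.7], 0.63)]
[array([303.1, 141.5,  23. ,  19.3])]
scene [272.75237126 232.66410587] [261.96560949 213.25837469]
side [291.24260656 200.05412816] [276.90862039 166.8411044 ]
```

```bash
python3 - <<'E'
from h import *
L=lambda n:dict(np.load(n))
w4,w5,w7,w1=L('w4.npz'),L('w5.npz'),L('w7.npz'),L('w1.npz');sc,sd=L('scene10.npz'),L('side10.npz')
G=[ray(w4,(261.9,37.5),True),ray(w7,(267.1,78.8),True),ray(sc,(213.7,193.8)),ray(sd,(315.3,146.4))]
print('dial',tri(G),tri(G[:2]))
A=plane(ray(w5,(159,101),True),.022);B=plane(ray(w5,(140,211),True),.022);C4=plane(ray(w4,(457,146),True),.022);C1=plane(ray(w1,(248,170),True),.022);print(A,B,C4,C1,np.degrees(np.arctan2(*(B-A)[1::-1])),np.linalg.norm(B-A))
E7=plane(ray(w7,(301,126),True),.022);print(E7,E7-A)
# dark mask
for n,w,f in(('w4',w4,1),('w7',w7,1)):
    im=cv2.imread(f'pics/{n}.png');c=(262,40) if n=='w4' else(272,75)
    m=(im.max(2)<55).astype(np.uint8);k,lab,st,ce=cv2.connectedComponentsWithStats(m)
    for i in range(1,k):
        if st[i,4]>100 and abs(ce[i]-c).max()<40:
            print(n,st[i],ce[i].round(1)); pts=np.argwhere(lab==i)[:,::-1].astype(np.float32);print(cv2.minAreaRect(pts))
E
```

```text
dial (array([ 0.51314498, -0.21822158,  0.12246324]), [2.7, 2.1, 3.6, 3.0]) (array([ 0.51206637, -0.21811403,  0.1130238 ]), [0.0, 0.0])
[0.49232891 0.08108536 0.022     ] [0.67625296 0.07505573 0.022     ] [0.50520198 0.07056809 0.022     ] [0.49685711 0.06957829 0.022     ] -1.877668636338662 0.18402286019868616
[ 0.48820511 -0.28410012  0.022     ] [-0.00412379 -0.36518548  0.        ]
w4 [ 234   14   48   63 1463] [258.   50.6]
((257.1273193359375, 45.23050308227539), (61.74031066894531, 46.943965911865234), 88.72696685791016)
w7 [249  49  45  51 810] [271.8  73.1]
((269.5000305175781, 74.5), (28.174455642700195, 57.6905517578125), 26.56505012512207)
```

```bash
cat > bar.py <<'E'
from h import *
from scipy.optimize import minimize
def setup(lst):
    O=[]
    for png,npz,f,c in lst:
        d=dict(np.load(npz));im=cv2.imread('pics/'+png);m=(im.max(2)<60).astype(np.uint8);k,lab,st,ce=cv2.connectedComponentsWithStats(m)
        i=min((j for j in range(1,k) if st[j,4]>40),key=lambda j:np.abs(ce[j]-c).sum());O.append((d,f,(lab==i).astype(np.uint8),st[i]))
    return O
a=np.radians(35);n=np.array([-np.sin(a),0,np.cos(a)]);e1=np.array([np.cos(a),0,np.sin(a)]);e2=np.array([0,1.,0])
def sil(O,q):
    g=np.array(q[:3]);ph=q[3];u=np.cos(ph)*e1+np.sin(ph)*e2;v=np.cross(n,u);r=[]
    for d,f,m,st in O:
        P=np.array([proj(d,g+i*.031*u+j*.007*v+k*n,f) for i in(-1,1) for j in(-1,1) for k in(-.029,.013)]).astype(np.float32)
        s=np.zeros_like(m);cv2.fillConvexPoly(s,(cv2.convexHull(P)*16).astype(np.int32),1,shift=4);r.append((s&m).sum()/max(1,(s|m).sum()))
    return np.array(r)
def fit(O,g0):
    best=min(((-sil(O,[*g0,p]).sum(),p) for p in np.radians(np.arange(0,180,6))));print('init',best[0],np.degrees(best[1]))
    r=minimize(lambda q:-sil(O,q).sum(),[*g0,best[1]],method='Nelder-Mead',options=dict(initial_simplex=[[*g0,best[1]]]+[[*(np.array(g0)+.004*np.eye(3)[i]),best[1]] for i in range(3)]+[[*g0,best[1]+.15]]))
    print(r.x.round(4),'phi',np.degrees(r.x[3]).round(1),sil(O,r.x).round(2));return r.x
E
python3 - <<'E'
from bar import *
O=setup([('w7.png','w7.npz',1,(270,74)),('scene10.png','scene10.npz',0,(213.5,193)),('side10.png','side10.npz',0,(315,147))])
print([o[3] for o in O])
q=fit(O,[.513,-.219,.1225]);q=fit(O[:1],[.513,-.219,.1225])
E
```

```text
[array([ 249,   49,   51,   51, 1253], dtype=int32), array([207, 191,  17,  17, 163], dtype=int32), array([305, 143,  19,  17, 196], dtype=int32)]
init -1.5392742490623332 0.0
[ 0.5177 -0.216   0.1135  0.1647] phi 9.4 [0.6  0.77 0.67]
init -0.5878980891719745 6.000000000000001
[ 0.5157 -0.2193  0.1246  0.1232] phi 7.1 [0.61]
```

Call:
send_rows(steps=[[[0.7,-3.22,-1.64,-0.15,0,0,0],[0.7,-3.22,-1.64,-0.15,0,0,0],[0.7,-3.22,-1.64,-0.15,0,0,0],[0.7,-3.22,-1.64,-0.15,0,0,0],[0.7,-3.22,-1.64,-0.15,0,0,0],[0.7,-3.22,-1.64,-0.15,0,0,0],[0.7,-3.22,-1.64,-0.15,0,0,0],[0.7,0,0,0,0,0,-0.143],[0.7,0,0,0,0,0,-0.143],[0.7,0,0,0,0,0,-0.143]]])

```text
time: 35.6
tcp_pos: [0.4581, -0.2226, 0.2966]
orientation: [-2.041, -2.387, 0.001]
force: [0.4, 0.1, -0.2]
opening: 0.064
gripper_force: 0.0
```

Call:
send_rows(steps=[[[0.7,0,0,0,0,0,-0.143],[0.7,0,0,0,0,0,-0.143],[0.7,0,0,0,0,0,-0.143],[0.7,0,0,0,0,0,-0.143],[0.7,0,0,0,0,0,-0.143],[0.7,0,0,0,0,0,-0.143],[0.7,0,0,0,0,0,-0.143],[0.7,0,0,0,0,0,-0.143],[0.7,0,0,0,0,0,-0.143],[0.7,0,0,0,0,0,-0.143]]])

```text
time: 36.6
tcp_pos: [0.4584, -0.2223, 0.2965]
orientation: [0.025, -3.141, -0.0]
force: [-0.5, 0.0, 0.5]
opening: 0.0638
gripper_force: 0.0
```

Call:
send_rows(steps=[[[0.7,0,0,0,0,-0.122,0],[0.7,0,0,0,0,-0.122,0],[0.7,0,0,0,0,-0.122,0],[0.7,0,0,0,0,-0.122,0],[0.7,0,0,0,0,-0.122,0],[0.7,0,0,0,0,0,0],[0.7,0,0,0,0,0,0]]])

```text
time: 37.3
tcp_pos: [0.458, -0.2227, 0.2965]
orientation: [-0.011, 2.536, 0.004]
force: [0.6, -0.6, 1.1]
opening: 0.0639
gripper_force: 0.0
```

```bash
python3 - <<'E'
from bar import *
p,R=pose();print(p,R.as_matrix().round(3),ctrl.get_state()['joints'].round(2))
d=save('wrist','w11.png');np.savez('w11.npz',**{k:d[k] for k in('R','t','intrinsics')})
l=ctrl.landmark_of('wrist','dial_grip')[:2];print(l,ctrl.boxes_of('wrist','dial_grip')[:2],proj(d,np.array([.514,-.219,.1225]),True))
im=cv2.imread('pics/w11.png');c=proj(d,np.array([.514,-.219,.1225]),True).astype(int)
print(im.max(2)[c[1]-60:c[1]+60:8,c[0]-64:c[0]+64:6])
E
```

```text
[ 0.45798685 -0.22265916  0.2965025 ] [[-0.822 -0.009  0.569]
 [-0.007  1.     0.006]
 [-0.569  0.    -0.822]] [-0.69 -0.21  2.32  0.65  0.65 -2.72]
[{'xy': [324.6, 132.2], 'confidence': 0.63}] [{'extent': [300.0, 101.6, 46.0, 60.3], 'confidence': 0.95}, {'extent': [268.7, 64.1, 241.4, 130.5], 'confidence': 0.39}] [320.67299919 133.19123647]
[[252 251 247 225 129 108 114 118 113 111 115 108 116 159 177 184 190 199
  203 193 183 159]
 [253 253 254 211 133 132 129 127 124 118 101 100 103 101 105 110 107 108
  107 195 224 221]
 [246 247 250 157 211 217 209 212 209 220 139 127 185 188 208 206 204 206
  208 197 221 217]
 [242 241 243 161 214 214 214 210 144 251 194 163 227 180 206 209 209 209
  207 183 222 219]
 [248 247 248 160 213 211 218 253 253 163  80  75  75 175 251 195 206 208
  210 218 223 221]
 [250 249 249 171 215 213 252 252  70  69  62  75  66  75 102 250 196 202
  201 216 223 221]
 [247 247 248 176 216 208 251  92  81  79  65  77  75  74  74 249 252 208
  209 223 221 222]
 [247 245 246 177 212 230 252  70  79  75  64  77  75  74  78 210 249 206
  205 225 221 223]
 [251 250 250 180 208 214 251 152  82  80  66  78  78  81  75 254 251 205
  205 225 222 222]
 [246 247 246 181 209 209 252 252 113  84  69 255  76  81 241 251 210 212
  200 223 223 223]
 [247 246 246 188 218 216 217 251 253 254  85 255 199 252 251 210 205 208
  195 223 221 224]
 [244 243 243 184 215 213 217 205 216 239 254 253 252 208 208 211 212 213
  190 216 141 222]
 [244 243 243 186 205 212 212 211 215 212 215 212 215 211 217 210 212 211
  174 214 108 221]
 [244 244 244 243 201 216 216 213 214 219 216 212 208 213 211 213 204 222
  239 244 242 243]
 [120 118 120 122 145 216 219 216 218 213 214 219 216 217 217 219 193 243
  244 245 245 246]]
```

```bash
python3 - <<'E'
from bar import *
im=cv2.imread('pics/w11.png').max(2).astype(int)
for r in range(94,172,2): print(r,''.join('#' if v<56 else 'b' if v<70 else 'd' if v<95 else '+' if v<150 else '.' if v<235 else 'W' for v in im[r,286:362]))
d=dict(np.load('w11.npz'))
for ph in(0,7,15):
    u=np.cos(np.radians(ph))*e1+np.sin(np.radians(ph))*e2;v=np.cross(n,u);g=np.array([.514,-.219,.1225])
    print(ph,[proj(d,g+i*.031*u+j*.007*v+k*n,True).round(0).tolist() for k in(.013,-.029) for i in(-1,1) for j in(-1,1)],'disc c',proj(d,g-.029*n,True))
E
```

```text
94 ...........................++++++++++++++++++...............................
96 ..........................W....................+++..........................
98 .....................WWWWWW...............WWWWWW....+.......................
100 .................WWWWWWWWWW......+++++++...WWWWWWWWWW.......................
102 ..............WWWWWWWWWWWW.....++dddbbddbd++....WWWWWWWW....................
104 ............WWWWWWWWW.......+++ddbbdbddddbbd+....WWWWWWWWW..................
106 ..........WWWWWWWWWW....+++ddbbbbdddddddbddbd++....WWWWWWWWW................
108 ........WWWWWWWWW...+++dbbdddbbbbddddddddddbbddd+++..WWWWWWWWW..............
110 ......WWWWWWWWWW..++dddddbdddbbbbdddddbddbdbbdddbdd+...WWWWWWWW.............
112 .....WWWWWWWWWW.++dbdddddddddbbbdddddddddddbddbdddddd++.WWWWWWWWW...........
114 ....WWWWWWWWWW.+dbbdddddddddbbbbdddddddddbdbbdddddddddd+.WWWWWWWWW..........
116 ...WWWWWWWWW..+bddddddddddddddbbbddddddddddbdddddddddddd+.WWWWWWWW..........
118 ...WWWWWWWWW.+dddddddddddddddbbddddddddddddddbddddddddddd+.WWWWWWWW.........
120 ..WWWWWWWWW.+bdddddddddddddddbbbddddddddddbddd
[... 1854 characters left out ...]
.......................................
168 ............................................................................
170 ............................................................................
0 [[314.0, 104.0], [328.0, 104.0], [314.0, 163.0], [327.0, 163.0], [315.0, 106.0], [327.0, 106.0], [314.0, 158.0], [326.0, 158.0]] disc c [320.30647908 132.12099667]
7 [[311.0, 105.0], [324.0, 104.0], [318.0, 164.0], [331.0, 162.0], [311.0, 107.0], [323.0, 105.0], [317.0, 159.0], [329.0, 157.0]] disc c [320.30647908 132.12099667]
15 [[307.0, 107.0], [320.0, 103.0], [322.0, 164.0], [335.0, 160.0], [308.0, 108.0], [319.0, 105.0], [321.0, 159.0], [333.0, 156.0]] disc c [320.30647908 132.12099667]
```

```bash
python3 - <<'E'
from bar import *
u=e1;T=Rn.from_matrix(np.c_[np.cross(e2,-n),e2,-n])
g=np.array([.511,-.218,.1205]);print(T.as_matrix().round(2))
p,R=pose();plan(g-.06*-n,T);
print('axial extra',.067)
d=dict(np.load('w11.npz'))
print([proj(d,g+i*.031*u+j*.007*np.array([0,1,0])+k*n,True).round(0).tolist() for k in(.013,) for i in(-1,1) for j in(-1,1)])
E
```

```text
[[-0.82  0.    0.57]
 [ 0.    1.    0.  ]
 [-0.57  0.   -0.82]]
shift cm [ 5.82  0.44 11.46] then turn [ 0.006 -0.003  0.009]
axial extra 0.067
[[315.0, 101.0], [329.0, 101.0], [315.0, 160.0], [328.0, 160.0]]
```

Call:
send_rows(steps=[[[0.7,1.94,0.15,3.8,0,0,0],[0.7,1.94,0.15,3.8,0,0,0],[0.7,1.94,0.15,3.8,0,0,0.009],[0.7,0,0,0,0,0,0],[0.7,0,0,0,0,0,0]]])

```text
time: 37.95
tcp_pos: [0.4781, -0.2153, 0.1764]
orientation: [-0.003, 2.545, 0.007]
force: [-0.1, 0.8, 1.0]
opening: 0.0638
gripper_force: 0.0
```

```bash
python3 - <<'E'
from bar import *
T=Rn.from_matrix(np.c_[np.cross(e2,-n),e2,-n]);g=np.array([.511,-.218,.1205])
print(ctrl.get_state()['joints'].round(2));plan(g-.007*n,T)
d=save('wrist','w12.png');c=proj(d,g,True).astype(int);print(c)
im=cv2.imread('pics/w12.png').max(2).astype(int)
for r in range(c[1]-60,c[1]+50,3): print(r,''.join('#' if v<56 else 'b' if v<70 else 'd' if v<95 else '+' if v<150 else '.' if v<235 else 'W' for v in im[r,c[0]-60:c[0]+60:2]))
E
```

```text
[-0.64  0.04  2.37  0.99  0.42 -3.07]
shift cm [ 0.42 -0.31  7.17] then turn [ 0.006 -0.014  0.   ]
[313 204]
144 .........................+++++++++++++......................
147 ....................++++......+...+...+++...................
150 ..................++.WWWWW.......+..WWWW.++.................
153 .................+.WWWWWW....++++++.WWWWWWW.+...............
156 ...............+WWWWWWWW...+.+..+.+++.WWWWWWW.+.............
159 .............+WWWWWWW......++++++++...+.WWWWWWW.............
162 .............WWWWWWW..+++db#####bb#bd++.+.WWWWWWW+..........
165 ............WWWWWW..++bbbbb##bb#bb##bbbd++..WWWWWW+.........
168 ...........WWWWWW..+ddddddbbbbbbbbbbbbbdbd+..WWWWWW+........
171 ..........WWWWWWW.dbddddddbbbddddddbbddbddb++.WWWWWW........
174 ..........WWWWWW+dddddddddbbbddbdddbbdddddddd.WWWWWW........
177 .........WWWWWW.+dddddddddbbbbdddddbbbdddddddd.WWWWWW.......
180 ........WWWWWWW+bdddddddddbbdddddddbbbdddddddb.WWWWWW.......
183 ........WWWWWW.dddddddddddbbdddddddbddddddddddd.WWWWW.......
186 ........WWWWWW+bddddddddddbbddddddddddddddddddd.WWWWWW......
189 ........WWW
[... 714 characters left out ...]
....WWWWWWWW.+dddbd+WW+ddddd+.WWWWWWWW............
225 ###b#..........WWWWWWWWWW.+bd+WW.db+WWWWWWWWWW..............
228 ##b#b+...........WWWWWWWWW.bd+WW+db.WWWWWWWW................
231 #b###+.............WWWWWWW.bd+WW+db.WWWWWW..................
234 ##b##d.................WWW.bd+WW+db.WW.....................+
237 #####d....................+d++WW+db+.......................+
240 ##b#bd....................+d++WW+db+.......................+
243 b####b.....................dd.WW+dd........................+
246 ####b#........................WW...........................d
249 bbdbbbbbbbbbdbbbdddddbdbddddddbddddddddddddbdddbbdbdbdbbbbbb
252 ddddddddbddddddddddddddddddddddddddbddddddbdddddddddddddddbb
```

Call:
send_rows(steps=[[[0.7,0,0,0,0,0,0.143],[0.7,0,0,0,0,0,0.143],[0.7,0,0,0,0,0,0.143],[0.7,0,0,0,0,0,0.143],[0.7,0,0,0,0,0,0.143],[0.7,0,0,0,0,0,0.143],[0.7,0,0,0,0,0,0.143],[0.7,0,0,0,0,0,0.143],[0.7,0,0,0,0,0,0.143],[0.7,0,0,0,0,0,0.143]]])

```text
time: 39.0
tcp_pos: [0.4785, -0.2164, 0.179]
orientation: [1.735, 1.988, 0.54]
force: [-0.7, -0.9, -0.9]
opening: 0.0636
gripper_force: 0.0
```

Call:
send_rows(steps=[[[0.7,0,0,0,0,0,0.143],[0.7,0,0,0,0,0,0.143],[0.7,0,0,0,0,0,0.143],[0.7,0,0,0,0,0,0.143],[0.7,0,0,0,0,0,0.143],[0.7,0,0,0,0,0,0.143],[0.7,0,0,0,0,0,0.143],[0.7,0,0,0,0,0,0.143],[0.7,0,0,0,0,0,0.143],[0.7,0,0,0,0,0,0.143]]])

```text
time: 40.0
tcp_pos: [0.4785, -0.2164, 0.1789]
orientation: [2.899, 0.404, 0.899]
force: [-0.2, 0.4, 0.5]
opening: 0.0637
gripper_force: 0.0
```

Call:
send_rows(steps=[[[0.7,0,0,0,0,0,0.143],[0.7,0,0,0,0,0,0.139],[0.7,0,0,0,0,0,0],[0.7,0,0,0,0,0,0]]])

```text
time: 40.4
tcp_pos: [0.4782, -0.2161, 0.1778]
orientation: [-2.999, -0.004, -0.928]
force: [-0.7, -0.1, 0.3]
opening: 0.0639
gripper_force: 0.0
```

```bash
python3 - <<'E'
from bar import *
T=Rn.from_matrix(np.c_[np.cross(-e2,-n),-e2,-n]);g=np.array([.511,-.2175,.1205])
print(pose()[0],ctrl.get_state()['joints'].round(2));plan(g-.007*n,T)
d=save('wrist','w13.png');c=proj(d,g,True).astype(int);print(c)
im=cv2.imread('pics/w13.png').max(2).astype(int)
for r in range(c[1]-60,c[1]+50,5): print(r,''.join('#' if v<56 else 'b' if v<70 else 'd' if v<95 else '+' if v<150 else '.' if v<235 else 'W' for v in im[r,c[0]-60:c[0]+60:2]))
E
```

```text
[ 0.47815404 -0.21613178  0.17782218] [-0.64  0.04  2.37  1.    0.42  0.06]
shift cm [-0.52  0.16  7.29] then turn [-0.003  0.011  0.002]
[318 214]
154 ............................................................
159 .....................WWWWWWWWWWWWWWWWWWWW...................
164 .................WWWWWWWWWWWWWWWWWWWWWWWWWWWW...............
169 ...............WWWWWWWWWWW...+++++..WWWWWWWWWWWW............
174 .............WWWWWWWW.+ddddbbbbbbbbbddd+.WWWWWWWWW..........
179 ...........WWWWWWWW+bdbdbbbbbb+++bbbbdddbdd.WWWWWWWW........
184 ..........WWWWWWW+bbbbddddbbddWW.bbbddddddddb.WWWWWWW.......
189 .........WWWWWW.dbbbbddbbbbbbdWW.bdbbddbbbdddd+WWWWWWW......
194 .........WWWWW.dbbbbbbdbbbbbbdWW+dbbbdbbddddbdb+WWWWWW......
199 ........WWWWWW.bbbbbbbbbbbbbb+WW+bbbbbdbbdbdbbd+WWWWWW......
204 .........WWWWW.bbbbbbbbbbbbbb+WW+bbbbdddddbdbdbd.WWWWW......
209 .........WWWWW.dddbbbbbbbbbbbbbbbbbbbbbbbbbbbbb+WWWWW.......
214 b#d.......WWWWW.bbbbbbbbbb#bbbbbbdbbbbbbdbbbbb+WWWWWW.....bd
219 ##d.........WWWW.dbbbbbbbb#bbbbbbdb#bbbbbbbbd.WWWWW......+bb
224 ##d..........WWWWW.+bbbb#bbbbbbbbbbbbbbbbbb+.WWWWW.......+bb
229 ##b............WWWWW..dbbb#bbbbbbbbbbbbd+..WWWWW.........+#b
234 ###+..............WWWW....bbbbbbbbb+..WWWWWWW............dbb
239 ###+......................d#bbbbbbb.WWWW.................##b
244 ###+.....................+bbbbbbbbb+.....................b##
249 ++++++++++++++++++++++++++++++++++++++++++++++++++d+++++++++
254 ++++++++++++++++++++++++++++++++++++++++++++++++++++++++++++
259 ............................................................
```

Call:
send_rows(steps=[[[0.7,-0.5,0.15,2.4,0,0.011,0],[0.7,0,0,2.4,0,0,0],[0.7,0,0,2.3,0,0,0],[0,0,0,0,0,0,0],[0,0,0,0,0,0,0],[0,0,0,0,0,0,0],[0,0,0,0,0,0,0],[0,0,0,0,0,0,0],[0,0,0,0,0,0,0],[0,0,0,0,0,0,0]]], newtons=25)

```text
time: 41.45
tcp_pos: [0.5138, -0.2172, 0.1151]
orientation: [-2.993, 0.006, -0.941]
force: [-4.1, 0.2, 5.3]
opening: 0.0144
gripper_force: 24.9
```

Call:
send_rows(steps=[[[0,0,0,0,0,0,0],[0,0,0,0,0,0,0]]])

```text
time: 41.65
tcp_pos: [0.5138, -0.2171, 0.1151]
orientation: [-2.993, 0.007, -0.941]
force: [-7.1, -1.2, 8.5]
opening: 0.0142
gripper_force: 25.0
```

```bash
python3 - <<'E'
from bar import *
T=Rn.from_matrix(np.c_[np.cross(-e2,-n),-e2,-n]);g=np.array([.511,-.2175,.1205])
s=ctrl.get_state();print(pose()[0],s['joints'].round(2),s['opening'],s['gripper_force'],s['force'],s['torque']);plan(g-.007*n,T)
E
```

```text
[ 0.51380144 -0.21714013  0.11507829] [-0.59  0.23  2.33  1.39  0.33 -0.3 ] 0.01418370419102315 24.95975822210312 [-7.13214695 -1.23989683  8.47324515] [-0.20034366  0.54634215 -0.80794499]
shift cm [0.08 0.04 0.09] then turn [-0.003  0.002 -0.006]
```

Call:
send_rows(steps=[[[0,0,0,-0.2,0,0,0.07],[0,0,0,0,0,0,0.13],[0,0,0,0,0,0,0.13],[0,0,0,0,0,0,0.13],[0,0,0,0,0,0,0.13],[0,0,0,0,0,0,0.13],[0,0,0,0,0,0,0.13],[0,0,0,0,0,0,0.13],[0,0,0,0,0,0,0.13],[0,0,0,0,0,0,0.06]]])

```text
time: 42.65
tcp_pos: [0.5133, -0.2161, 0.1166]
orientation: [-2.255, 1.505, -0.705]
force: [11.5, 5.3, -5.7]
opening: 0.0138
gripper_force: 25.0
```

```bash
python3 - <<'E'
from bar import *
s=ctrl.get_state();R=pose()[1];T=Rn.from_matrix(np.c_[np.cross(-e2,-n),-e2,-n]);print((T.inv()*R).as_rotvec(),pose()[0],s['opening'],s['gripper_force'],s['force'],s['torque'],s['joints'].round(2))
E
```

```text
[ 0.00461443 -0.00456474  1.17905154] [ 0.51331097 -0.21613617  0.11660431] 0.013793161423577217 24.97100740671158 [11.50897327  5.29647741 -5.74444595] [ 0.56498724 -0.60847388  0.26982085] [-0.59  0.22  2.33  1.38  0.34  0.88]
```

Turned 1.18 rad with the bar held. Releasing and backing off along the axis.

Call:
send_rows(steps=[[[0.7,0,0,0,0,0,0],[0.7,0,0,0,0,0,0],[0.7,0,0,0,0,0,0],[0.7,0,0,0,0,0,0],[0.7,0,0,0,0,0,0],[0.7,0,0,0,0,0,0],[0.7,0,0,-2,0,0,0],[0.7,0,0,-3,0,0,0],[0.7,0,0,-3,0,0,0],[0.7,0,0,0,0,0,0]]])

```text
time: 43.65
tcp_pos: [0.4665, -0.2177, 0.1846]
orientation: [-2.26, 1.502, -0.712]
force: [0.9, 0.2, -0.4]
opening: 0.0638
gripper_force: 0.0
```

```bash
python3 - <<'E'
from bar import *
g=np.array([.511,-.2175,.1205]);print(pose()[0])
d=save('wrist','w14.png');c=proj(d,g,True).astype(int);print(c,ctrl.get_state()['joints'].round(2))
im=cv2.imread('pics/w14.png').max(2).astype(int)
for r in range(c[1]-60,c[1]+45,5): print(r,''.join('#' if v<56 else 'b' if v<70 else 'd' if v<95 else '+' if v<150 else '.' if v<235 else 'W' for v in im[r,c[0]-60:c[0]+60:2]))
for c in('scene','side'):
    D=ctrl.read_camera(c)
    for q,X in(('pot_small',(.586,-.025,.038)),('pot_medium',(.588,-.025,.034)),('pot_large',(.588,-.025,.03))): print(c,q,[(np.round(x['xy'],1).tolist(),round(x['confidence'],2)) for x in ctrl.landmark_of(c,q)[:2]],proj(D,np.array(X)).round(1))
E
```

```text
[ 0.46649887 -0.21771402  0.18460173]
[316 204] [-0.66  0.01  2.39  1.01  0.43  1.21]
144 .......................................................++++.
149 ..........................WWWWWWWWWW........................
154 ....................WWWWWWWWWWWWWWWWWWWWWW..................
159 ................WWWWWWWWWWWWWWWWWWWWWWWWWWWWWW..............
164 ..............WWWWWWWWWW.++dbbbbbb#bd+....WWWWWW............
169 ............WWWWWWWW.+ddddbbbbbdbbbbbbbbbd+......W..........
174 ...........WWWWWWW.dbdddbdbbdd+WW+bbbbbbbbbb+.......+.......
179 ..........WWWWWWW+bddddbbbbbdd+WW+bbbbb#bbbbbd..............
184 .........WWWWWW.dbdbbdbbddbbdd.WWdbbbbbbbb##bbd+.....+......
189 .........WWWWWW+dbdbbdbbbdbbdb.W.dbbbb#b##bbbbb++...W.+.....
194 .........WWWWWW+bbdbbbbbbbbbbb.W.bbb##b#bbb#b##++...W...++..
199 ..........WWWWW.bbbbbbbbbbbbbdbbbbb#b###b#b###b++....+++++++
204 ...........WWWWW+bbdbbbbbbbbbdb#bb#b##b#######++....++++++++
209 +...........WWWWW+bbbbbbbbbbbbbbb####b#######+++...+++++++++
214 bb#d.........WWWWWW.bbbbbbbbbbbb#b#########+++++..++++++++d#
219 ###d...........WWWWWW.+dbbb#bb#b########++++++++++++++++++d#
224 ###d..............WWWWWWWW+bbbbb###+++++++++++++++++++++++d#
229 ###b..................WWWW+#bbbb##+...++++++++++++++++d+++bb
234 ####......................db#b####d.................+++++.d#
239 ####+.....................d##bb###+...............++++++.+##
244 ####d.........................+++................++++++.+d##
scene pot_small [([274.3, 235.2], 0.94)] [272.8 232.7]
scene pot_medium [([269.8, 233.2], 0.94)] [272.8 234. ]
scene pot_large [([454.3, 198.4], 0.89), ([483.1, 248.9], 0.81)] [272.9 234.8]
side pot_small [([289.8, 199.7], 0.63)] [291.2 200.1]
side pot_medium [([288.5, 201.9], 0.73), ([324.6, 146.3], 0.67)] [290.7 200.9]
side pot_large [([289.6, 200.9], 0.78), ([364.6, 376.6], 0.72)] [290.7 201.7]
```

```bash
python3 -c "
from bench import ctrl
print(ctrl.job_done())"
```

```text
the job is handed in; nothing more can be done
None
```

The three pots are nested upright on the plate, the dial has been turned about 1.18 rad clockwise and stays there, and the job was handed in at about 44 s; no verdict was returned.

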